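# Pack up the play table: stack the card boxes and turn the dice cup over

## Task

Game night is over, so pack up the play table: stack all the small lidded card boxes, in any order, into one tower on the big grey box where it stands, every box fully seated with its corner feet down in the recesses of the lid below. Also turn the dice cup over, so that it stands mouth-down, wholly on the green felt mat. Leave the drink bottle, the red booster display and the pile of cards alone.

Things in the scene. Friction and masses are not known exactly. Their poses are not given: they have to be found in the camera images.
- base_box: big grey lidded box, loose but heavy (1.5 kg, not to be lifted): 104 mm long (x), 66 wide (y), 75 high; lid recesses as on the small boxes (18 mm square, 5 deep, at x +-38, y +-21 mm). A small box seated on it has its origin 70 mm above this one's. Origin: centre of underside of its feet, z up. Stands at the left or right of the work
- box_blue: lidded box, blue lid, clear body, lid latched: 104 mm long (x), 66 wide (y, straight sides: grip here), 50 high, 0.2-0.4 kg. Feet 14 mm square, 5 high at x +-38, y +-21 mm; lid recesses 18 mm square, 5 deep, same x, y. A box seated on it has its origin 45 mm above this one's. Same when turned half round. Origin: centre of underside of feet, z up. May be absent
- box_red: lidded box, red lid, clear body, lid latched: 104 mm long (x), 66 wide (y, straight sides: grip here), 50 high, 0.2-0.4 kg. Feet 14 mm square, 5 high at x +-38, y +-21 mm; lid recesses 18 mm square, 5 deep, same x, y. A box seated on it has its origin 45 mm above this one's. Same when turned half round. Origin: centre of underside of feet, z up. May be absent
- box_yellow: lidded box, yellow lid, clear body, lid latched: 104 mm long (x), 66 wide (y, straight sides: grip here), 50 high, 0.2-0.4 kg. Feet 14 mm square, 5 high at x +-38, y +-21 mm; lid recesses 18 mm square, 5 deep, same x, y. A box seated on it has its origin 45 mm above this one's. Same when turned half round. Origin: centre of underside of feet, z up. May be absent
- box_green: lidded box, green lid, clear body, lid latched: 104 mm long (x), 66 wide (y, straight sides: grip here), 50 high, 0.2-0.4 kg. Feet 14 mm square, 5 high at x +-38, y +-21 mm; lid recesses 18 mm square, 5 deep, same x, y. A box seated on it has its origin 45 mm above this one's. Same when turned half round. Origin: centre of underside of feet, z up. May be absent
- dice_cup: empty brown dice cup, cream band at its mouth: straight octagonal tube 56 mm across flats (flats 23 mm wide: it does not roll when laid on one), 80 mm high, walls 4 mm, one end closed, 0.1-0.16 kg. Starts mouth-up. Origin: centre of the outside of the closed end; z along its axis to the mouth; flats face 0, 45, 90 ... degrees from its x axis
- cup_rim (a point): centre of the dice cup's mouth, at the rim, 80 mm along the cup's z from its origin
- felt_mat: green felt mat with a thin gold border line, 150 mm square, 4 mm thick, fixed to the table. Origin: centre of its underside; x and y along its edges, z up
- drink: green drink bottle, 60 mm across, 170 mm high; a bystander. Origin: centre of its underside
- booster_display: red display box 70 x 130 x 85 mm; a bystander. Origin: centre of its underside
- deck_pile: pile of cards 88 x 63 x 32 mm with a blue top; a bystander. Origin: centre of its underside
There are look-alikes about, which are no part of the job. What is shaped like the felt_mat but blue or brown is not meant.

How it is judged:
By the outcome, as a careful person would: the job done as asked, in the order asked, and still so for the second after the job is handed in, with the robot touching nothing.
Of box_blue, box_red, box_yellow, box_green only 3 to 4 are there at a start; the rules pass over those that are not, and their reading is None.
At some moment in a run one of box_blue, box_red, box_yellow, box_green, dice_cup may be knocked a few centimetres aside while the robot is not near it.
It also fails if it takes over 210 s, if anything falls off the work surface, if the arm or the gripper's body presses on something with over 40 N, if the wrist force passes 120 N, or if a joint passes its speed limit or range.

## Robot

A 7-joint arm with a two-finger parallel gripper is mounted at the origin on the work surface. World frame = base frame: x ahead of the robot, y to its left, z up, the work surface at z = 0. Lengths are in m, angles in rad, forces in N, time in s.
With the tool pointing down it reaches from about 0.4 to 0.875 m from the base axis. Payload 19.3 kg.
Tool frame: the origin (TCP) lies on the centre line of the jaws, within the pads' length; the fingertips stand 14 mm ahead of it and the grasp point (between the pads) lies 5 mm behind it; x points along the fingers, y is the direction in which the jaws open and shut, and the axes are right-handed (so a half turn about x gives the same grasp; the last joint's range is limited). The gripper opens to 85 mm and grips with 20 to 120 N. Pads are 22 mm wide; open, the fingers measure 114 mm over their backs; the gripper's body (76 mm by 85 mm) begins 54 mm behind the grasp point. The pads swing forward as they close: fully open they stand 13 mm farther back than shut.
Start: joints at [1.092, 0.521, -0.036, 1.599, 0.021, 1.021, -0.113], TCP at [0.248, -0.574, 0.245] pointing down, gripper open.
Joint ranges: [-2.91, 2.91], [-0.3, 2.13], [-1.5, 1.42], [0.17, 2.43], [-1.26, 4.41], [0.16, 1.93], [-2.52, 2.52]. Speed limits (rad/s): [1.89, 1.89, 2.39, 2.39, 3.01, 3.01, 3.01].

## Interface

Orientations are given as [roll, pitch, yaw] about the fixed x, y, z axes, in that order (R = Rz(yaw) Ry(pitch) Rx(roll)).
In Python, from workcell import monitor, optics, bot gives the robot as it stands.
- The arm moves only by the tool arm_command, never from a script. Its arguments are lists of equal length, an entry for each row: "delta_pos": the shift along the tool's x, y, z as a fraction of full scale, a list of three; "rotation": the turn, a rotation vector about the tool's x, y, z as a fraction of full scale, a list of three. In form: {"delta_pos": [[dx, dy, dz], ...], "rotation": [[wx, wy, wz], ...]}. A call has 1 to 10 rows; each row shifts and turns the pose as measured when the row begins, along the tool's axes as they then stand; what a row does not reach is not made up. Full scale, the value 1, is 30 mm for a shift and 6 degrees for a turn. A row lasts 1/10 s, in which the tool goes at most 50 mm and 8.59 degrees, less where a joint would pass 70% of its speed; a pose out of reach is approached as far as the arm can. A call with a number of a shift or a turn outside -1 to 1 is refused whole. A call with a gripper value outside its range is refused whole. "gripper" is the closure, from -1 (fully open) to 1 (shut), so that 0 is half open, set as the call begins (left out, the last holds). The fingers move at their own pace and stop on an object; "grip_force" is the grip in N (left out, the last holds). Time passes only in rows, so rows that do not move let the fingers close. It gives the time, the measured TCP pose, the force and the opening at its end, in the units of the state.
- monitor.observe(): the state, without advancing time (a new reading comes with each control period).
- optics.grab_frame(name): name is "scene" or "top" or "wrist"; returns the picture (420x560x3 uint8, red, green, blue); there is no depth.
- optics.camera_params(name): a dict with "fx", "fy", "cx", "cy" (pixels), "dist_coeffs" ([k1, k2, p1, p2, k3] as OpenCV has them; the pictures are not rectified), "origin" and "rotation" of the camera in the world. Camera axes: x right, y down, z forward; pixel columns grow to the right and rows downward; lengths in m; the calibration is good to about 2 mm. A picture is of the moment at which its call begins: read the wrist's pose just before it. camera_params takes no time and is no camera call; for the wrist camera it gives the pose at the moment of the call.
- bot.job_done(): hands the job in, once; it reports no verdict.
The state is a dict: "clock": time; "qpos": joint angles; "qd": joint speeds; "joint_efforts": joint torques, N m; "position": TCP position; "tool_rot": TCP orientation; "force": force on the tool from outside, world axes, zero at the start; "moment": the same for the moment, N m; "grip_width": finger opening in m.
Only numpy, scipy, OpenCV 4.12 (cv2) and the standard library are available. Lean on these libraries where they do the work, as an engineer would, in place of code of your own. Each camera call takes 0.05 s, during which the arm holds its last target. There are 200 camera calls.

## Working session

There is one attempt and no reset: what is moved stays moved. The work goes in short steps, Python scripts to look and compute and a tool call to move; the robot and the scene stay as the last step left them, time stands still between calls to the robot, and variables do not carry over. Pictures are saved under pics/ and viewed, about 12 in all and at most 16, crops included, and the job is handed in when it is done.

Besides the shell and the picture viewer there is one more tool, called after ">>>" as a command line: name --argument value ..., lists and objects as JSON in quotes. arm_command: Moves the arm, as the interface text tells. Its arguments: {"type":"object","properties":{"delta_pos":{"type":"array","items":{"type":"array","items":{"type":"number"}}},"rotation":{"type":"array","items":{"type":"array","items":{"type":"number"}}},"gripper":{"type":"number"},"grip_force":{"type":"number"}},"required":["delta_pos","rotation"]}

```bash
mkdir -p pics; ls; python3 - <<'E'
from workcell import monitor, optics, bot
import cv2,numpy as np
s=monitor.observe();print(s)
ims=[]
for n in("scene","top"):
    p=optics.camera_params(n);print(n,p)
    im=optics.grab_frame(n);cv2.imwrite(f"pics/{n}0.png",im[:,:,::-1])
E
```

```text
pics
{'clock': 0.0, 'qpos': array([ 1.09180333,  0.5220129 , -0.03631898,  1.59998503,  0.02121855,
        1.02107096, -0.11280484]), 'qd': array([-0.0023014 , -0.0009015 , -0.00073523, -0.00050236, -0.00075263,
        0.00104486,  0.00074183]), 'joint_efforts': array([-3.80177453e-04, -9.27094030e+01,  1.98001049e+00, -3.69924188e+01,
        1.77698338e-02,  8.21450871e-03, -1.58697043e-05]), 'position': array([ 0.2482782 , -0.57324049,  0.24473473]), 'tool_rot': array([-1.48245688,  1.56970555,  2.06791594]), 'force': array([ 0.20257998, -1.51384687, -0.38848034]), 'moment': array([0.09148576, 0.02309704, 0.02604567]), 'grip_width': 0.08516904521072596}
scene {'fx': 537.9225200420469, 'fy': 537.9225200420469, 'cx': 275.14675120473066, 'cy': 215.3573665552509, 'dist_coeffs': array([0.02628949, 0.        , 0.        , 0.        , 0.        ]), 'origin': array([1.6621099 , 0.18704493, 0.91915696]), 'rotation': array([-2.20392277,  0.01369149,  1.63312395])}
top {'fx': 454.6401368878121, 'fy': 454.6401368878121, 'cx': 275.8844513970104, 'cy': 209.51407584409372, 'dist_coeffs': array([-0.14428456,  0.        ,  0.        ,  0.        ,  0.        ]), 'origin': array([0.37174533, 0.12441809, 1.39655099]), 'rotation': array([-3.00161091,  0.00407553, -1.59746614])}
```

View pics/scene0.png

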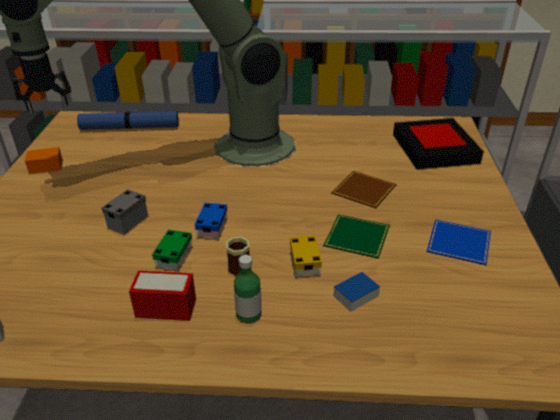

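View pics/top0.png

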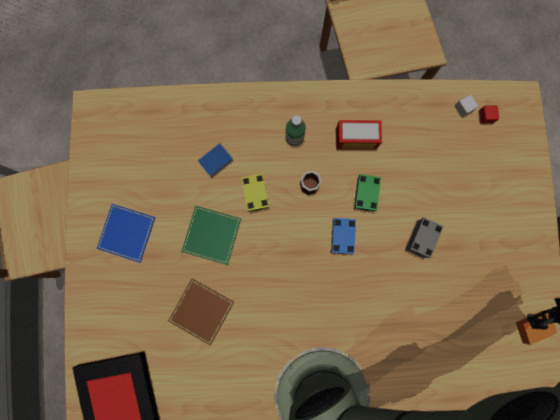

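Candidates (top view): grey base at (425,238), blue (344,236), green (368,192) and yellow (256,193) boxes, with red absent. The cup is at (311,182) and the green mat at (211,235). Look-alikes are the blue mat (126,233), brown mat (201,311), blue card pile (215,160), red/black tray (115,400), and orange (537,330) and small red/grey blocks (490,113). Next I measure with a close crop.

```bash
cat > h.py <<'E'
from workcell import monitor, optics, bot
import cv2,numpy as np
from scipy.spatial.transform import Rotation as Ro
def grab(n):
    p=optics.camera_params(n); im=optics.grab_frame(n)[:,:,::-1].copy(); return im,p
def K(p): return np.array([[p['fx'],0,p['cx']],[0,p['fy'],p['cy']],[0,0,1.]])
def rot(p):
    return Ro.from_euler('xyz',p['rotation']).as_matrix()
def cast(px,z,p):
    u=cv2.undistortPoints(np.float64(px).reshape(-1,1,2),K(p),p['dist_coeffs']).reshape(-1,2)
    d=np.c_[u,np.ones(len(u))]@rot(p).T
    o=p['origin']; return (o+d*((z-o[2])/d[:,2])[:,None])[:,:2]
def proj(P,p):
    R=rot(p);rv=cv2.Rodrigues(R.T)[0]
    return cv2.projectPoints(np.float64(P).reshape(-1,1,3),rv,-R.T@p['origin'],K(p),p['dist_coeffs'])[0].reshape(-1,2)
HSV=dict(blue=((105,150,90),(125,255,255)),green=((50,150,60),(72,255,255)),yellow=((22,150,90),(35,255,255)),red=((0,170,80),(8,255,255)))
def blobs(im,col,amin=100):
    hsv=cv2.cvtColor(im,cv2.COLOR_BGR2HSV); lo,hi=HSV[col] if isinstance(col,str) else col
    m=cv2.morphologyEx(cv2.inRange(hsv,lo,hi),cv2.MORPH_CLOSE,np.ones((3,3)))
    cs=cv2.findContours(m,cv2.RETR_EXTERNAL,cv2.CHAIN_APPROX_NONE)[0]
    return sorted([c for c in cs if cv2.contourArea(c)>amin],key=cv2.contourArea,reverse=True)
def rect(c,z,p):
    """centre, long side, short side, yaw(deg) of long side on plane z"""
    w=cast(c.reshape(-1,2),z,p)
    (cx,cy),(a,b),t=cv2.minAreaRect(np.float32(w*1000))
    if a<b: a,b,t=b,a,t+90
    return cx/1000,cy/1000,a,b,(t+90)%180-90
def plan(pos,yaw=None,pitch=None,head=None,n=None,S=None):
    """rows from the present pose to TCP pos; tool down with jaw (tool y) along yaw deg, or heading head/pitch below horizon"""
    s=S or monitor.observe(); p=np.array(s['position']); R=Ro.from_euler('xyz',s['tool_rot'])
    pos=np.array(pos,float)
    if yaw is not None:
        best=None
        for k in (0,180):
            a=np.radians(yaw+k); x=np.array([0,0,-1.]); y=np.array([np.cos(a),np.sin(a),0]); T=Ro.from_matrix(np.c_[x,y,np.cross(x,y)])
            ang=(R.inv()*T).magnitude()
            if best is None or ang<best[0]: best=(ang,T)
        T=best[1]
    elif pitch is not None:
        h=np.radians(head);t=np.radians(pitch); x=np.array([np.cos(t)*np.cos(h),np.cos(t)*np.sin(h),-np.sin(t)])
        best=None
        for sg in(1,-1):
            y=sg*np.array([-np.sin(h),np.cos(h),0]); C=Ro.from_matrix(np.c_[x,y,np.cross(x,y)])
            if best is None or (R.inv()*C).magnitude()<best[0]: best=((R.inv()*C).magnitude(),C)
        T=best[1]
    else: T=R
    rv=(R.inv()*T).as_rotvec(); d=pos-p
    N=n or int(max(1,np.ceil(np.linalg.norm(d)/.03),np.ceil(np.degrees(np.linalg.norm(rv))/6)))
    print('now',p.round(4),'tot rv deg',np.degrees(rv).round(2),'rows',N)
    dp=[];ro=[]
    for i in range(N):
        Ri=R*Ro.from_rotvec(rv*i/N); dp.append([float(x) for x in (Ri.inv().apply(d/N)/.03).round(2)]); ro.append([float(x) for x in np.degrees(rv/N/6).round(3)])
    if np.linalg.norm(rv)<.02: print('each',dp[0],ro[0])
    else:print('dp',dp,'\nro',ro[0],'(each)')
    return dp,ro
def show(im,name,sc=1): cv2.imwrite('pics/'+name,cv2.resize(im,None,fx=sc,fy=sc))
E
python3 - <<'E'
from h import *
im,p=grab('top'); print(rot(p)[:,2],optics.camera_params('wrist'))
for c in('blue','green','yellow'):
    for b in blobs(im,c): print(c,b.reshape(-1,2).mean(0).round(),np.round(rect(b,.05,p),3))
for b in blobs(im,((0,0,40),(180,60,140)),150):
    m=b.reshape(-1,2).mean(0)
    if 395<m[0]<450 and 200<m[1]<270: print('base',m,np.round(rect(b,.075,p),3))
for b in blobs(im,((65,80,40),(90,255,160)),800): print('mat',b.reshape(-1,2).mean(0).round(),np.round(rect(b,.004,p),3))
print('cup',cast([[311,182]],.08,p))
show(im[140:270,180:460],'crop1.png',2.8)
s,q=grab('scene')
for c in('blue','green','yellow'):
    for b in blobs(s,c): print(c,b.reshape(-1,2).mean(0).round(),np.round(rect(b,.05,q),3))
E
```

```text
[ 1.39583037e-01  3.13555490e-04 -9.90210320e-01] {'fx': 292.4402414404214, 'fy': 292.4402414404214, 'cx': 282.11923720793084, 'cy': 212.49936056623605, 'dist_coeffs': array([-0.01565233,  0.        ,  0.        ,  0.        ,  0.        ]), 'origin': array([ 0.31476601, -0.5440557 ,  0.37490327]), 'rotation': array([ 2.85196450e+00,  1.15851377e-03, -1.16238511e+00])}
blue [126. 233.] [  0.503   0.579 135.003 127.638  71.439]
blue [214. 159.] [  0.722   0.308  80.066  57.298 -51.964]
blue [347. 232.] [ 0.487 -0.084 74.753 38.994 -1.613]
base [423.90756303 238.69747899] [  0.462  -0.312 110.712  76.997 -28.089]
mat [212. 234.] [  0.498   0.326 138.53  132.641 -17.111]
cup [[0.63652245 0.01899578]]
blue [458. 242.] [  0.571   0.574 137.47  136.16   71.657]
blue [356. 286.] [  0.748   0.306  82.51   59.192 -51.898]
blue [209. 215.] [ 4.83000e-01 -7.50000e-02  1.02214e+02  6.42310e+01 -5.24300e+00]
green [172. 245.] [  0.62   -0.156 116.85   66.067 -10.037]
green [246. 285.] [ 7.6000e-01  5.2000e-02  4.8591e+01  3.3206e+01 -8.7293e+01]
yellow [340.  77.] [-5.92000e-01  3.15000e-01  6.99721e+02  1.82025e+02 -7.46000e-01]
yellow [305. 252.] [  0.63    0.186 126.129  68.011   9.129]
yellow [128.  76.] [-4.98000e-01 -5.92000e-01  5.50318e+02  1.07556e+02  1.26630e+01]
yellow [486.  49.] [ -0.856   0.994 161.286  63.312 -14.837]
```

View pics/crop1.png

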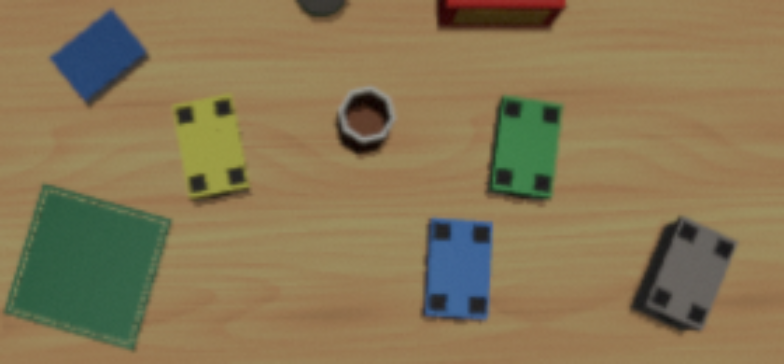

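The crop confirms the choices: blue lid (460,270), green lid (527,147), yellow lid (210,147) and grey base (690,275), each with four dark recesses. The cup is mouth-up at (366,117) and the green mat with its gold line is at (88,265).

I'll go above the blue box first.

```bash
python3 - <<'E'
from h import *
plan([.45,-.15,.25],yaw=86)
E
```

```text
now [ 0.2483 -0.5733  0.245 ] tot rv deg [2.742e+01 1.000e-02 4.000e-02] rows 16
dp [[-0.01, -0.64, -0.74], [-0.01, -0.66, -0.72], [-0.01, -0.69, -0.7], [-0.01, -0.71, -0.68], [-0.01, -0.73, -0.65], [-0.01, -0.74, -0.63], [-0.01, -0.76, -0.61], [-0.01, -0.78, -0.59], [-0.01, -0.8, -0.56], [-0.01, -0.81, -0.54], [-0.01, -0.83, -0.51], [-0.01, -0.85, -0.49], [-0.01, -0.86, -0.46], [-0.01, -0.87, -0.44], [-0.01, -0.89, -0.41], [-0.01, -0.9, -0.38]] 
ro [0.286, 0.0, 0.0] (each)
```

>>> arm_command --delta_pos '[[0, -0.64, -0.74], [0, -0.66, -0.72], [0, -0.69, -0.7], [0, -0.71, -0.68], [0, -0.73, -0.65], [0, -0.74, -0.63], [0, -0.76, -0.61], [0, -0.78, -0.59], [0, -0.8, -0.56], [0, -0.81, -0.54]]' --rotation '[[0.29, 0, 0], [0.29, 0, 0], [0.29, 0, 0], [0.29, 0, 0], [0.29, 0, 0], [0.29, 0, 0], [0.29, 0, 0], [0.29, 0, 0], [0.29, 0, 0], [0.29, 0, 0]]'

```text
clock: 1.2
position: [0.3781, -0.3025, 0.2434]
tool_rot: [-0.522, 1.568, 2.706]
force: [0.5, -1.4, 1.0]
grip_width: 0.0854
```

>>> arm_command --delta_pos '[[0, -0.83, -0.51], [0, -0.85, -0.49], [0, -0.86, -0.46], [0, -0.87, -0.44], [0, -0.89, -0.41], [0, -0.9, -0.38]]' --rotation '[[0.29, 0, 0], [0.29, 0, 0], [0.29, 0, 0], [0.29, 0, 0], [0.29, 0, 0], [0.29, 0, 0]]'

```text
clock: 1.8
position: [0.4599, -0.1386, 0.2436]
tool_rot: [-0.269, 1.569, 2.769]
force: [-0.7, -0.3, 0.3]
grip_width: 0.0855
```

```bash
python3 - <<'E'
from h import *
im,p=grab('wrist'); s=monitor.observe(); print(s['clock'],s['position'],Ro.from_euler('xyz',s['tool_rot']).as_matrix().round(3).tolist())
print(p['origin'],rot(p).round(3).tolist())
cv2.imwrite('pics/w1.png',im)
E
```

```text
1.85 [ 0.46201153 -0.1341628   0.24364723] [[-0.001, -0.101, -0.995], [0.003, -0.995, 0.101], [-1.0, -0.002, 0.001]]
[ 0.53211972 -0.14573049  0.37351209] [[-0.103, -0.953, -0.286], [-0.995, 0.099, 0.03], [-0.001, 0.288, -0.958]]
```

View pics/w1.png

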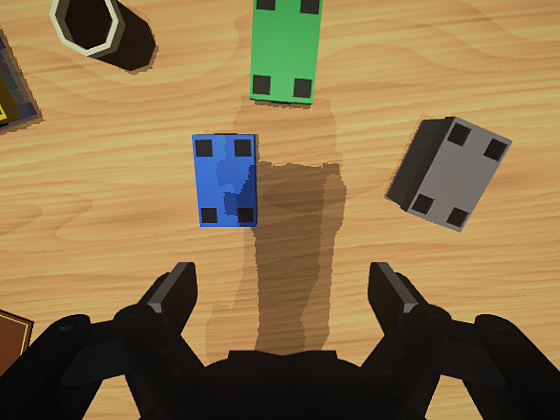

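The wrist view shows the blue lid at (225,180), green at (285,50), the grey base at (460,175) and the cup at (95,25). The recesses are crisp, so I'll fit poses from them.

```bash
cat >> h.py <<'E'
def recess(im,p,z,near,vmax=70,tol=.075):
    """lid pose from its four dark recesses: x,y,yaw deg (long axis), sides mm"""
    g=im.max(2); m=cv2.inRange(g,0,vmax); pts=[]
    for c in cv2.findContours(m,cv2.RETR_LIST,cv2.CHAIN_APPROX_NONE)[0]:
        w=cast(c.reshape(-1,2),z,p)*1000; (cx,cy),(a,b),t=cv2.minAreaRect(np.float32(w))
        if 11<min(a,b) and max(a,b)<24 and np.hypot(cx/1000-near[0],cy/1000-near[1])<tol: pts.append((cx/1000,cy/1000))
    P=np.array(pts)
    from itertools import combinations
    best=None
    for q in combinations(range(len(P)),4):
        r=P[list(q)]; c=r.mean(0); rr=r-c
        d=np.linalg.norm(rr,axis=1); e=np.abs(d-.0434).max()
        if best is None or e<best[0]: best=(e,r,c)
    if best is None: print('recess: only',len(P),P); return None
    e,r,c=best; (x,y),(a,b),t=cv2.minAreaRect(np.float32(r*1000))
    u,s,v=np.linalg.svd(r-c); yaw=(np.degrees(np.arctan2(v[0,1],v[0,0]))+90)%180-90
    print('lid',c.round(4),'yaw',yaw.round(2),'sides',round(max(a,b),1),round(min(a,b),1),'err',round(e*1000,1)); return c[0],c[1],yaw
E
python3 - <<'E'
from h import *
im,p=grab('wrist'); print(p['origin'])
B=recess(im,p,.05,(.483,-.08)); G=recess(im,p,.05,(.62,-.156)); 
recess(im,p,.075,(.46,-.31))
plan([B[0],B[1],.12],yaw=B[2]+90)
E
```

```text
[ 0.53412308 -0.14130053  0.37360355]
lid [ 0.4772 -0.0754] yaw -6.11 sides 76.8 42.5 err 0.5
recess: only 3 [[ 0.56630182 -0.16966779]
 [ 0.57375848 -0.12811337]
 [ 0.63922522 -0.18297984]]
lid [ 0.462 -0.321] yaw -26.34 sides 76.4 42.2 err 0.2
now [ 0.461  -0.1363  0.2436] tot rv deg [0.48 0.09 0.1 ] rows 5
each [0.82, -0.41, -0.07] [0.016, 0.003, 0.003]
```

>>> arm_command --delta_pos '[[0.8, -0.41, -0.07], [0.8, -0.41, -0.07], [0.8, -0.41, -0.07], [0.8, -0.41, -0.07], [0.8, -0.41, -0.07], [0, 0, 0]]' --rotation '[[0.02, 0, 0], [0.02, 0, 0], [0.02, 0, 0], [0.02, 0, 0], [0.02, 0, 0], [0, 0, 0]]'

```text
clock: 2.5
position: [0.4781, -0.0766, 0.1204]
tool_rot: [-2.829, 1.57, 0.204]
force: [0.1, 0.1, 0.8]
grip_width: 0.0851
```

```bash
python3 - <<'E'
from h import *
im,p=grab('wrist')
B=recess(im,p,.05,(.477,-.0754)) or (.4772,-.0754,-6.1)
plan([B[0],B[1],.027],yaw=B[2]+90)
plan([.4772,-.0754,.027],yaw=-6.1+90)
E
```

```text
lid [ 0.477  -0.0756] yaw -5.94 sides 76.7 42.2 err 0.4
now [ 0.4785 -0.0777  0.1218] tot rv deg [-0.33 -0.13 -0.01] rows 4
each [0.79, -0.02, 0.02] [-0.014, -0.006, -0.0]
now [ 0.4785 -0.0777  0.1218] tot rv deg [-0.16 -0.13 -0.01] rows 4
each [0.79, -0.02, 0.01] [-0.007, -0.006, -0.0]
```

>>> arm_command --delta_pos '[[0.79, -0.02, 0.01], [0.79, -0.02, 0.01], [0.79, -0.02, 0.01], [0.77, -0.02, 0.01], [0, 0, 0]]' --rotation '[[0, 0, 0], [0, 0, 0], [0, 0, 0], [0, 0, 0], [0, 0, 0]]'

```text
clock: 3.05
position: [0.4812, -0.0817, 0.0318]
tool_rot: [2.915, 1.559, -0.34]
force: [-0.0, 0.4, 1.0]
grip_width: 0.0855
```

>>> arm_command --delta_pos '[[0, 0, 0], [0, 0, 0], [0, 0, 0], [0, 0, 0], [0, 0, 0], [0, 0, 0]]' --rotation '[[0, 0, 0], [0, 0, 0], [0, 0, 0], [0, 0, 0], [0, 0, 0], [0, 0, 0]]' --gripper 1 --grip_force 50

```text
clock: 3.65
position: [0.4834, -0.0841, 0.038]
tool_rot: [2.958, 1.553, -0.299]
force: [0.3, 0.1, -3.4]
grip_width: 0.0652
```

>>> arm_command --delta_pos '[[-0.4, 0, 0], [-0.8, 0, 0], [-0.9, 0, 0], [-0.9, 0, 0], [-0.9, 0, 0], [-0.6, 0, 0], [0, 0, 0]]' --rotation '[[0, 0, 0], [0, 0, 0], [0, 0, 0], [0, 0, 0], [0, 0, 0], [0, 0, 0], [0, 0, 0]]'

```text
clock: 4.35
position: [0.4796, -0.083, 0.1823]
tool_rot: [2.935, 1.554, -0.321]
force: [-0.2, -0.8, -3.9]
grip_width: 0.0651
```

```bash
python3 - <<'E'
from h import *
im,p=grab('wrist'); s=monitor.observe(); x=s['position']; print(s['force'])
H=recess(im,p,x[2]-.027+.05,x[:2])
recess(im,p,.075,(.462,-.321))
cv2.imwrite('pics/w2.png',im)
plan([.462,-.321,.165],yaw=-26.34+90)
E
```

```text
[ 0.21086894  0.56205348 -2.63552499]
recess: only 2 [[ 0.51144434 -0.10639821]
 [ 0.51626569 -0.06650624]]
recess: only 2 [[ 0.41813016 -0.32337796]
 [ 0.43699097 -0.28564865]]
now [ 0.4792 -0.083   0.1812] tot rv deg [19.79 -0.91 -0.05] rows 8
dp [[0.07, 0.99, -0.04], [0.07, 0.99, -0.08], [0.07, 0.99, -0.13], [0.07, 0.98, -0.17], [0.07, 0.97, -0.21], [0.07, 0.96, -0.25], [0.07, 0.95, -0.29], [0.07, 0.94, -0.34]] 
ro [0.412, -0.019, -0.001] (each)
```

View pics/w2.png

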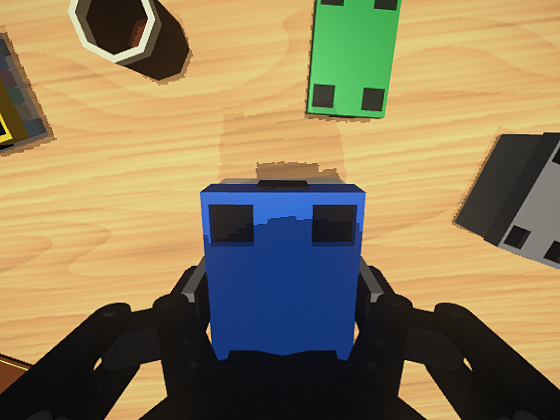

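The blue box is held at (285,270), with its two front recesses visible at (231,224) and (334,224). I'll use those for the held offset.

```bash
cat >> h.py <<'E'
def held(im,p,s,vmax=70):
    """box-in-hand: offset of box centre in TCP axes and TCP height over the box origin, from the two front recesses"""
    x=np.array(s['position']); R=Ro.from_euler('xyz',s['tool_rot']).as_matrix(); z0=x[2]+.02; pts=[]
    f=-R[:2,2]/np.linalg.norm(R[:2,2])
    for c in cv2.findContours(cv2.inRange(im.max(2),0,vmax),cv2.RETR_LIST,cv2.CHAIN_APPROX_NONE)[0]:
        w=cast(c.reshape(-1,2),z0,p); (cx,cy),(a,b),t=cv2.minAreaRect(np.float32(w*1000)); q=np.array([cx,cy])/1000-x[:2]
        if 13<min(a,b) and max(a,b)<23 and 20e-3<q@f<60e-3 and abs(q@R[:2,1])<.04: pts.append((c.reshape(-1,2)))
    if len(pts)!=2: print('held: found',len(pts)); return None
    def ctr(z): return np.array([np.array(cv2.minAreaRect(np.float32(cast(c,z,p)*1000))[0])/1000 for c in pts])
    d=np.linalg.norm(np.subtract(*ctr(z0))); zc=p['origin'][2]; z=zc-(zc-z0)*.042/d; P=ctr(z)
    e=P[1]-P[0]; n=np.array([-e[1],e[0]])/np.linalg.norm(e); n=n if n@f>0 else -n
    c=P.mean(0)-.038*n; yaw=np.degrees(np.arctan2(n[1],n[0])); q=c-x[:2]; o=(q@f,q@R[:2,1])
    print('held centre',c.round(4),'yaw',yaw.round(2),'tool fwd yaw',np.degrees(np.arctan2(f[1],f[0])).round(2),'fwd/jaw off mm',np.round(np.array(o)*1000,1),'tcp over box origin',round(x[2]-(z-.05),4))
    return o[0],o[1],yaw-np.degrees(np.arctan2(f[1],f[0])),x[2]-(z-.05)
def planbox(o,base,z):
    """bring held box to base=(x,y,yaw) with TCP at height z, tool down"""
    s=monitor.observe(); R=Ro.from_euler('xyz',s['tool_rot']).as_matrix(); yt=base[2]-o[2]
    a=np.radians(yt); f=np.array([np.cos(a),np.sin(a)])
    if f@-R[:2,2]<0: f=-f
    j=np.array([-f[1],f[0]]); j=j if j@R[:2,1]>0 else -j
    t=np.array(base[:2])-o[0]*f-o[1]*j; print('tcp target',t.round(4),z)
    return plan([t[0],t[1],z],yaw=yt+90)
E
python3 - <<'E'
from h import *
im,p=grab('wrist'); s=monitor.observe()
o=held(im,p,s)
planbox(o,(.462,-.321,-26.34),.175)
E
```

```text
held centre [ 0.4741 -0.0817] yaw -6.89 tool fwd yaw -6.54 fwd/jaw off mm [-4.8 -0.6] tcp over box origin 0.0321
tcp target [ 0.466  -0.3237] 0.175
now [ 0.4788 -0.0829  0.1799] tot rv deg [19.44 -0.81 -0.07] rows 9
dp [[0.02, 0.89, -0.05], [0.02, 0.89, -0.09], [0.02, 0.88, -0.12], [0.02, 0.88, -0.15], [0.02, 0.87, -0.19], [0.02, 0.87, -0.22], [0.02, 0.86, -0.25], [0.02, 0.85, -0.29], [0.02, 0.83, -0.32]] 
ro [0.36, -0.015, -0.001] (each)
```

>>> arm_command --delta_pos '[[0.02, 0.89, -0.05], [0.02, 0.89, -0.09], [0.02, 0.88, -0.12], [0.02, 0.88, -0.15], [0.02, 0.87, -0.19], [0.02, 0.87, -0.22], [0.02, 0.86, -0.25], [0.02, 0.85, -0.29], [0.02, 0.83, -0.32], [0, 0, 0]]' --rotation '[[0.36, -0.015, 0], [0.36, -0.015, 0], [0.36, -0.015, 0], [0.36, -0.015, 0], [0.36, -0.015, 0], [0.36, -0.015, 0], [0.36, -0.015, 0], [0.36, -0.015, 0], [0.36, -0.015, 0], [0, 0, 0]]'

```text
clock: 5.45
position: [0.4585, -0.3298, 0.1616]
tool_rot: [0.187, 1.55, 2.866]
force: [-0.0, 1.5, -3.3]
grip_width: 0.065
```

```bash
python3 - <<'E'
from h import *
im,p=grab('wrist'); s=monitor.observe()
o=held(im,p,s); print(s['force'])
# base: whole grey lid outline partly seen?
cv2.imwrite('pics/w3.png',im)
o=(-.0048,-.0006,-.35,.0321)
planbox(o,(.462,-.321,-26.34),.118)
E
```

```text
held centre [ 0.4548 -0.3268] yaw -27.54 tool fwd yaw -26.38 fwd/jaw off mm [-3.9  0.8] tcp over box origin 0.034
[ 0.19848013  1.27377842 -4.79827693]
tcp target [ 0.4661 -0.3236] 0.118
now [ 0.4587 -0.3278  0.1613] tot rv deg [-0.39  1.22 -0.16] rows 2
dp [[0.72, -0.12, -0.09], [0.72, -0.12, -0.09]] 
ro [-0.033, 0.102, -0.013] (each)
```

>>> arm_command --delta_pos '[[0.3, -0.1, -0.15], [0.4, -0.1, -0.15], [0.4, 0, 0], [0, 0, 0]]' --rotation '[[-0.04, 0.1, 0], [-0.04, 0.1, 0], [0, 0.05, 0], [0, 0, 0]]'

```text
clock: 5.9
position: [0.4699, -0.3218, 0.1228]
tool_rot: [2.829, 1.568, -0.759]
force: [-1.0, 0.1, -3.1]
grip_width: 0.065
```

```bash
python3 - <<'E'
from h import *
im,p=grab('wrist'); s=monitor.observe()
o=held(im,p,s); print(s['force'])
cv2.imwrite('pics/w4.png',im)
planbox((-.0043,0,-.7,.033),(.462,-.321,-26.34),.112)
E
```

```text
held centre [ 0.4657 -0.319 ] yaw -26.21 tool fwd yaw -25.54 fwd/jaw off mm [-5.4 -0.7] tcp over box origin 0.0342
[-0.62116655 -0.72274944 -3.42779286]
tcp target [ 0.4659 -0.3229] 0.112
now [ 0.4703 -0.3219  0.1236] tot rv deg [ 0.1  -0.19 -0.05] rows 1
each [0.39, 0.09, 0.12] [0.016, -0.032, -0.008]
```

View pics/w4.png

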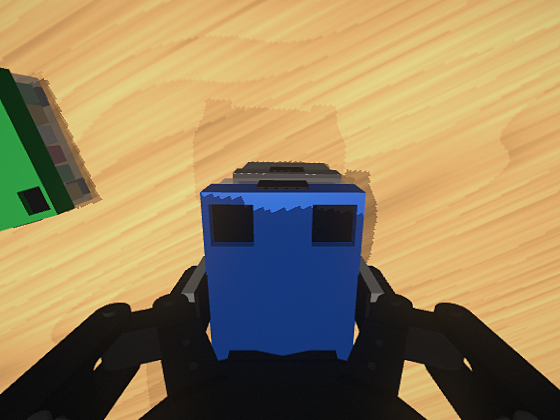

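The held box covers the base, with the two latches lined up at about x 285. A few mm of correction, then lower.

>>> arm_command --delta_pos '[[0.1, 0.08, 0.13], [0.1, 0, 0], [0.1, 0, 0], [0, 0, 0]]' --rotation '[[0.03, -0.03, 0], [0, 0, 0], [0, 0, 0], [0, 0, 0]]'

```text
clock: 6.35
position: [0.4661, -0.3217, 0.1146]
tool_rot: [2.543, 1.57, -1.047]
force: [-0.2, 0.5, -3.1]
grip_width: 0.0652
```

```bash
python3 - <<'E'
from h import *
im,p=grab('wrist'); s=monitor.observe()
o=held(im,p,s); print(s['force'])
planbox((-.0046,-.0002,-.7,.033),(.462,-.321,-26.34),.103)
E
```

```text
held centre [ 0.4619 -0.3189] yaw -26.24 tool fwd yaw -25.64 fwd/jaw off mm [-5.1 -0.7] tcp over box origin 0.0337
[-0.49387247 -0.5661129  -3.23227608]
tcp target [ 0.4661 -0.3232] 0.103
now [ 0.4662 -0.3217  0.1148] tot rv deg [-0.   -0.07 -0.04] rows 1
each [0.39, 0.05, -0.02] [-0.001, -0.012, -0.007]
```

>>> arm_command --delta_pos '[[0.05, 0.07, -0.01], [0.1, 0, 0], [0.1, 0, 0], [0.1, 0, 0], [0.1, 0, 0]]' --rotation '[[0, 0, 0], [0, 0, 0], [0, 0, 0], [0, 0, 0], [0, 0, 0]]'

```text
clock: 6.9
position: [0.4663, -0.3244, 0.1037]
tool_rot: [2.979, 1.567, -0.61]
force: [-24.3, 16.9, 91.3]
grip_width: 0.0654
```

```bash
python3 - <<'E'
from h import *
im,p=grab('wrist'); s=monitor.observe()
o=held(im,p,s); print(s['position'],s['force'])
E
```

```text
held centre [ 0.4615 -0.3218] yaw -25.62 tool fwd yaw -25.69 fwd/jaw off mm [-5.4 -0.3] tcp over box origin 0.0326
[ 0.46627071 -0.32443328  0.10363779] [-16.45190219  10.13260387  49.48359698]
```

Box origin is about 71 mm, so it's seated. The arm is stiff, so smaller steps next time. Release, then go up.

>>> arm_command --delta_pos '[[-0.02, 0, 0], [0, 0, 0]]' --rotation '[[0, 0, 0], [0, 0, 0]]'

```text
clock: 7.15
position: [0.4665, -0.3244, 0.1051]
tool_rot: [3.059, 1.566, -0.531]
force: [-0.7, -0.3, -3.2]
grip_width: 0.0654
```

>>> arm_command --delta_pos '[[0, 0, 0], [0, 0, 0], [0, 0, 0], [0, 0, 0]]' --rotation '[[0, 0, 0], [0, 0, 0], [0, 0, 0], [0, 0, 0]]' --gripper -1

```text
clock: 7.55
position: [0.4667, -0.3247, 0.1045]
tool_rot: [2.999, 1.565, -0.591]
force: [0.2, 0.0, -0.6]
grip_width: 0.0853
```

>>> arm_command --delta_pos '[[-0.5, 0, 0], [-0.9, 0, 0], [-0.9, 0, 0], [-0.9, 0, 0], [-0.9, 0, 0], [-0.9, 0, 0], [0, 0, 0]]' --rotation '[[0, 0, 0], [0, 0, 0], [0, 0, 0], [0, 0, 0], [0, 0, 0], [0, 0, 0], [0, 0, 0]]'

```text
clock: 8.25
position: [0.4654, -0.3242, 0.259]
tool_rot: [2.843, 1.568, -0.747]
force: [-0.1, -0.6, -0.5]
grip_width: 0.0856
```

```bash
python3 - <<'E'
from h import *
im,p=grab('wrist'); s=monitor.observe()
print(s['position'])
recess(im,p,.12,(.462,-.321)); 
cv2.imwrite('pics/w5.png',im)
plan([.52,-.20,.25],yaw=83)
t,q=grab('scene')
for c in('blue','green','yellow'):
    for b in blobs(t,c): print(c,b.reshape(-1,2).mean(0).round(),np.round(rect(b,.05,q),3))
E
```

```text
[ 0.46488318 -0.32380266  0.25734171]
lid [ 0.4611 -0.3212] yaw -25.75 sides 76.6 42.5 err 0.4
now [ 0.4649 -0.3238  0.2573] tot rv deg [-18.69  -0.03  -0.04] rows 5
dp [[0.05, -0.9, 0.03], [0.05, -0.9, -0.03], [0.05, -0.9, -0.09], [0.05, -0.89, -0.15], [0.05, -0.88, -0.21]] 
ro [-0.623, -0.001, -0.001] (each)
blue [459. 243.] [  0.57    0.574 137.761 136.239  71.911]
blue [356. 286.] [  0.748   0.306  82.669  58.98  -51.488]
green [172. 244.] [  0.617  -0.156 111.143  65.122 -10.252]
green [246. 285.] [7.5700e-01 5.3000e-02 4.9296e+01 3.8113e+01 8.6822e+01]
yellow [340.  78.] [-5.90000e-01  3.16000e-01  7.03508e+02  1.83884e+02 -7.43000e-01]
yellow [305. 252.] [  0.629   0.186 125.111  68.787   9.626]
yellow [129.  76.] [-4.98000e-01 -5.90000e-01  5.53208e+02  1.08339e+02  1.31650e+01]
yellow [487.  49.] [ -0.847   0.993 191.413  70.79  -13.162]
```

Blue is seated: lid at (.461,-.321), height consistent. Next is green.

```bash
python3 - <<'E'
from h import *
plan([.56,-.15,.22],yaw=80)
E
```

```text
now [ 0.4644 -0.3235  0.256 ] tot rv deg [-15.69   0.08  -0.02] rows 7
dp [[0.17, -0.94, -0.05], [0.17, -0.94, -0.09], [0.17, -0.93, -0.13], [0.17, -0.93, -0.16], [0.17, -0.92, -0.2], [0.17, -0.91, -0.23], [0.17, -0.9, -0.27]] 
ro [-0.373, 0.002, -0.0] (each)
```

>>> arm_command --delta_pos '[[0.17, -0.94, -0.05], [0.17, -0.94, -0.09], [0.17, -0.93, -0.13], [0.17, -0.93, -0.16], [0.17, -0.92, -0.2], [0.17, -0.91, -0.23], [0.17, -0.9, -0.27], [0, 0, 0], [0, 0, 0]]' --rotation '[[-0.37, 0, 0], [-0.37, 0, 0], [-0.37, 0, 0], [-0.37, 0, 0], [-0.37, 0, 0], [-0.37, 0, 0], [-0.37, 0, 0], [0, 0, 0], [0, 0, 0]]'

```text
clock: 9.25
position: [0.5581, -0.143, 0.2075]
tool_rot: [-0.089, 1.554, 2.885]
force: [-0.5, -0.8, 0.1]
grip_width: 0.0852
```

```bash
python3 - <<'E'
from h import *
im,p=grab('wrist')
G=recess(im,p,.05,(.607,-.156))
if G: plan([G[0],G[1],.095],yaw=G[2]+90)
cv2.imwrite('pics/w6.png',im)
E
```

```text
lid [ 0.6072 -0.1558] yaw -9.82 sides 76.5 42.4 err 0.5
now [ 0.5581 -0.1428  0.2076] tot rv deg [0.2  0.94 0.1 ] rows 5
each [0.74, 0.03, -0.35] [0.007, 0.031, 0.003]
```

>>> arm_command --delta_pos '[[0.74, 0.03, -0.35], [0.74, 0.03, -0.35], [0.74, 0.03, -0.35], [0.74, 0.03, -0.35], [0.74, 0.03, -0.35], [0, 0, 0]]' --rotation '[[0.01, 0.03, 0], [0.01, 0.03, 0], [0.01, 0.03, 0], [0.01, 0.03, 0], [0.01, 0.03, 0], [0, 0, 0]]'

```text
clock: 9.9
position: [0.6069, -0.1631, 0.0916]
tool_rot: [1.255, 1.57, -2.069]
force: [-1.4, 0.0, -0.2]
grip_width: 0.0855
```

```bash
python3 - <<'E'
from h import *
plan([.6072,-.1558,.030],yaw=80.1)
E
```

```text
now [ 0.6069 -0.1631  0.0916] tot rv deg [-0.58  0.01 -0.04] rows 3
each [0.68, -0.08, 0.01] [-0.032, 0.001, -0.002]
```

>>> arm_command --delta_pos '[[0.3, -0.25, 0.03], [0.5, 0, 0], [0.6, 0, 0], [0.5, 0, 0]]' --rotation '[[-0.1, 0, 0], [0, 0, 0], [0, 0, 0], [0, 0, 0]]'

```text
clock: 10.3
position: [0.6074, -0.1565, 0.0351]
tool_rot: [2.849, 1.567, -0.466]
force: [-0.2, -0.1, 0.4]
grip_width: 0.0855
```

```bash
python3 - <<'E'
from h import *
print(monitor.observe()['force']);plan([.6072,-.1558,.030],yaw=80.1)
E
```

```text
[-0.24593079 -0.12898533  0.41065585]
now [ 0.6074 -0.1565  0.0351] tot rv deg [-0.06 -0.23 -0.07] rows 1
each [0.17, -0.02, 0.01] [-0.009, -0.038, -0.011]
```

>>> arm_command --delta_pos '[[0.2, 0, 0.01], [0, 0, 0], [0, 0, 0], [0, 0, 0], [0, 0, 0]]' --rotation '[[0, -0.04, 0], [0, 0, 0], [0, 0, 0], [0, 0, 0], [0, 0, 0]]' --gripper 1 --grip_force 50

```text
clock: 10.8
position: [0.6059, -0.1563, 0.0276]
tool_rot: [0.429, 1.568, -2.886]
force: [0.9, -0.7, -3.5]
grip_width: 0.0652
```

>>> arm_command --delta_pos '[[-0.4, 0, 0], [-0.8, 0, 0], [-0.9, 0, 0], [-0.9, 0, 0], [-0.9, 0, 0], [-0.9, 0, 0], [-0.9, 0, 0], [0, 0, 0]]' --rotation '[[0, 0, 0], [0, 0, 0], [0, 0, 0], [0, 0, 0], [0, 0, 0], [0, 0, 0], [0, 0, 0], [0, 0, 0]]'

```text
clock: 11.6
position: [0.6061, -0.1562, 0.2128]
tool_rot: [2.069, 1.569, -1.246]
force: [-0.3, 0.2, -3.1]
grip_width: 0.0654
```

```bash
python3 - <<'E'
from h import *
im,p=grab('wrist'); s=monitor.observe()
o=held(im,p,s); print(s['force'])
cv2.imwrite('pics/w7.png',im)
if o: planbox(o,(.4611,-.3212,-25.9),.215)
E
```

```text
held centre [ 0.6075 -0.156 ] yaw -10.25 tool fwd yaw -9.96 fwd/jaw off mm [ 2.  -0.5] tcp over box origin 0.0237
[ 0.91401659  1.02625271 -4.21899253]
tcp target [ 0.4591 -0.3208] 0.215
now [ 0.6054 -0.1561  0.211 ] tot rv deg [15.65  0.06 -0.09] rows 8
dp [[-0.01, 0.78, 0.48], [-0.02, 0.8, 0.46], [-0.02, 0.81, 0.43], [-0.02, 0.83, 0.4], [-0.02, 0.84, 0.37], [-0.02, 0.85, 0.34], [-0.02, 0.86, 0.31], [-0.02, 0.87, 0.28]] 
ro [0.326, 0.001, -0.002] (each)
```

>>> arm_command --delta_pos '[[-0.01, 0.78, 0.48], [-0.02, 0.8, 0.46], [-0.02, 0.81, 0.43], [-0.02, 0.83, 0.4], [-0.02, 0.84, 0.37], [-0.02, 0.85, 0.34], [-0.02, 0.86, 0.31], [-0.02, 0.87, 0.28], [0, 0, 0], [0, 0, 0]]' --rotation '[[0.326, 0, 0], [0.326, 0, 0], [0.326, 0, 0], [0.326, 0, 0], [0.326, 0, 0], [0.326, 0, 0], [0.326, 0, 0], [0.326, 0, 0], [0, 0, 0], [0, 0, 0]]'

```text
clock: 12.65
position: [0.4481, -0.3232, 0.21]
tool_rot: [0.102, 1.559, 2.788]
force: [0.2, 0.4, -3.5]
grip_width: 0.0652
```

```bash
python3 - <<'E'
from h import *
im,p=grab('wrist'); s=monitor.observe()
o=held(im,p,s)
planbox(o,(.4611,-.3212,-25.9),.160)
E
```

```text
held centre [ 0.4495 -0.3235] yaw -26.44 tool fwd yaw -26.15 fwd/jaw off mm [ 1.5 -0.6] tcp over box origin 0.0263
tcp target [ 0.4595 -0.3211] 0.16
now [ 0.4479 -0.3234  0.21  ] tot rv deg [-0.53  0.69 -0.09] rows 2
each [0.83, -0.12, -0.17] [-0.045, 0.058, -0.007]
```

>>> arm_command --delta_pos '[[0.4, -0.12, -0.17], [0.6, -0.12, -0.17], [0.55, 0, 0], [0, 0, 0], [0, 0, 0]]' --rotation '[[-0.045, 0.06, 0], [-0.045, 0.06, 0], [0, 0, 0], [0, 0, 0], [0, 0, 0]]'

```text
clock: 13.2
position: [0.4628, -0.3177, 0.1615]
tool_rot: [2.837, 1.57, -0.744]
force: [0.8, 0.1, -2.1]
grip_width: 0.0652
```

```bash
python3 - <<'E'
from h import *
im,p=grab('wrist'); s=monitor.observe()
o=held(im,p,s)
planbox(o,(.4611,-.3212,-25.9),.150)
planbox((.0017,-.0005,-.3),(.4611,-.3212,-25.9),.150)
E
```

```text
held centre [ 0.464  -0.3178] yaw -25.47 tool fwd yaw -25.22 fwd/jaw off mm [ 1.2 -0.3] tcp over box origin 0.0258
tcp target [ 0.4599 -0.321 ] 0.15
now [ 0.4627 -0.3176  0.1615] tot rv deg [ 0.43 -0.01 -0.  ] rows 1
each [0.38, 0.14, 0.04] [0.072, -0.002, -0.001]
tcp target [ 0.4594 -0.3209] 0.15
now [ 0.4627 -0.3176  0.1615] tot rv deg [ 0.38 -0.01 -0.  ] rows 1
each [0.38, 0.15, 0.05] [0.064, -0.002, -0.001]
```

>>> arm_command --delta_pos '[[0.15, 0.15, 0.045], [0.15, 0, 0], [0, 0, 0]]' --rotation '[[0.07, 0, 0], [0, 0, 0], [0, 0, 0]]'

```text
clock: 13.55
position: [0.4599, -0.3216, 0.1535]
tool_rot: [3.036, 1.568, -0.553]
force: [-0.9, 0.7, -3.1]
grip_width: 0.0653
```

```bash
python3 - <<'E'
from h import *
im,p=grab('wrist'); s=monitor.observe()
o=held(im,p,s);print(s['force'])
planbox((.0015,-.0004,-.3),(.4611,-.3212,-25.9),.141)
E
```

```text
held centre [ 0.4611 -0.3217] yaw -25.96 tool fwd yaw -25.67 fwd/jaw off mm [ 1.  -0.6] tcp over box origin 0.026
[-0.71932852 -0.4793626  -3.73924925]
tcp target [ 0.4596 -0.3209] 0.141
now [ 0.46   -0.3218  0.1537] tot rv deg [-0.07 -0.16 -0.03] rows 1
each [0.42, -0.02, 0.03] [-0.012, -0.026, -0.004]
```

Aligned to within 1 mm. Lower gently.

>>> arm_command --delta_pos '[[0.08, -0.02, 0.02], [0.08, 0, 0], [0.08, 0, 0], [0.07, 0, 0]]' --rotation '[[0, -0.02, 0], [0, 0, 0], [0, 0, 0], [0, 0, 0]]'

```text
clock: 14.0
position: [0.4599, -0.3211, 0.1443]
tool_rot: [2.866, 1.569, -0.724]
force: [-0.1, 0.2, -3.3]
grip_width: 0.0655
```

>>> arm_command --delta_pos '[[0.05, 0, 0], [0.03, 0, 0]]' --rotation '[[0, 0, 0], [0, 0, 0]]'

```text
clock: 14.2
position: [0.46, -0.3212, 0.1419]
tool_rot: [2.842, 1.569, -0.748]
force: [-7.1, 4.2, 23.3]
grip_width: 0.0654
```

>>> arm_command --delta_pos '[[0.02, 0, 0], [0, 0, 0]]' --rotation '[[0, 0, 0], [0, 0, 0]]'

```text
clock: 14.4
position: [0.46, -0.3212, 0.1422]
tool_rot: [2.858, 1.569, -0.731]
force: [-0.4, 0.4, -2.5]
grip_width: 0.0652
```

>>> arm_command --delta_pos '[[0, 0, 0], [0, 0, 0], [0, 0, 0], [0, 0, 0]]' --rotation '[[0, 0, 0], [0, 0, 0], [0, 0, 0], [0, 0, 0]]' --gripper -1

```text
clock: 14.8
position: [0.4606, -0.3215, 0.1427]
tool_rot: [2.964, 1.567, -0.626]
force: [0.4, 0.7, 0.2]
grip_width: 0.0854
```

>>> arm_command --delta_pos '[[-0.5, 0, 0], [-0.9, 0, 0], [-0.9, 0, 0], [-0.9, 0, 0], [-0.9, 0, 0], [-0.9, 0, 0], [0, 0, 0], [0, 0, 0]]' --rotation '[[0, 0, 0], [0, 0, 0], [0, 0, 0], [0, 0, 0], [0, 0, 0], [0, 0, 0], [0, 0, 0], [0, 0, 0]]'

```text
clock: 15.6
position: [0.4599, -0.321, 0.2979]
tool_rot: [2.939, 1.569, -0.651]
force: [-0.6, -0.6, -1.0]
grip_width: 0.0854
```

```bash
python3 - <<'E'
from h import *
im,p=grab('wrist'); s=monitor.observe()
print(s['position'])
recess(im,p,.165,(.462,-.321)); recess(im,p,.17,(.462,-.321)); 
cv2.imwrite('pics/w8.png',im)
t,q=grab('scene')
for b in blobs(t,'yellow'): print(b.reshape(-1,2).mean(0).round(),np.round(rect(b,.05,q),3))
plan([.57,.13,.23],yaw=99)
E
```

```text
[ 0.45994383 -0.32108994  0.2979159 ]
recess: only 2 [[ 0.43595599 -0.33845105]
 [ 0.5023764  -0.31691873]]
recess: only 2 [[ 0.43764514 -0.33870444]
 [ 0.5028031  -0.31758136]]
[340.  77.] [-5.92000e-01  3.14000e-01  7.00930e+02  1.80614e+02 -1.57000e-01]
[305. 252.] [  0.629   0.186 124.383  68.246  10.301]
[129.  75.] [-4.99000e-01 -5.90000e-01  5.51660e+02  1.06542e+02  1.30940e+01]
[487.  49.] [ -0.853   0.995 178.465  70.79  -13.162]
now [ 0.4598 -0.321   0.2974] tot rv deg [-34.68  -0.07  -0.05] rows 16
dp [[0.14, -0.95, 0.2], [0.14, -0.95, 0.16], [0.14, -0.96, 0.13], [0.14, -0.96, 0.09], [0.14, -0.97, 0.06], [0.14, -0.97, 0.02], [0.14, -0.97, -0.02], [0.14, -0.97, -0.05], [0.14, -0.96, -0.09], [0.14, -0.96, -0.13], [0.14, -0.95, -0.16], [0.14, -0.95, -0.2], [0.14, -0.94, -0.23], [0.14, -0.93, -0.27], [0.14, -0.92, -0.31], [0.14, -0.91, -0.34]] 
ro [-0.361, -0.001, -0.001] (each)
```

```bash
python3 - <<'E'
from h import *
im=cv2.imread('pics/w8.png'); p=optics.camera_params('wrist')
for v in(30,40,50,60,85): recess(im,p,.165,(.462,-.321),vmax=v)
E
```

```text
recess: only 2 [[ 0.41835077 -0.32372589]
 [ 0.43669537 -0.28584601]]
recess: only 3 [[ 0.41835077 -0.32372589]
 [ 0.43643539 -0.28616891]
 [ 0.48615717 -0.35671518]]
lid [ 0.461  -0.3213] yaw -25.72 sides 76.6 42.4 err 0.5
lid [ 0.4607 -0.3213] yaw -26.15 sides 76.7 42.1 err 0.3
recess: only 0 []
```

View pics/w8.png

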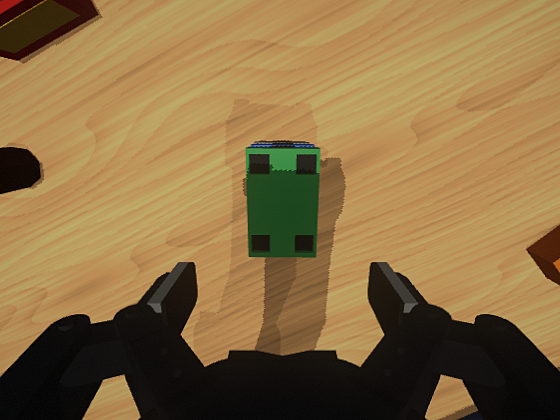

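The green box sits squarely on the tower (lid 247–320 × 148–257), pose (.461,-.321,-26°). On to yellow.

>>> arm_command --delta_pos '[[0.14, -0.95, 0.2], [0.14, -0.95, 0.16], [0.14, -0.96, 0.13], [0.14, -0.96, 0.09], [0.14, -0.97, 0.06], [0.14, -0.97, 0.02], [0.14, -0.97, -0.02], [0.14, -0.97, -0.05], [0.14, -0.96, -0.09], [0.14, -0.96, -0.13]]' --rotation '[[-0.36, 0, 0], [-0.36, 0, 0], [-0.36, 0, 0], [-0.36, 0, 0], [-0.36, 0, 0], [-0.36, 0, 0], [-0.36, 0, 0], [-0.36, 0, 0], [-0.36, 0, 0], [-0.36, 0, 0]]'

```text
clock: 16.7
position: [0.5253, -0.0314, 0.2444]
tool_rot: [0.001, 1.559, 3.079]
force: [0.9, -0.1, -0.1]
grip_width: 0.0852
```

>>> arm_command --delta_pos '[[0.14, -0.95, -0.16], [0.14, -0.95, -0.2], [0.14, -0.94, -0.23], [0.14, -0.93, -0.27], [0.14, -0.92, -0.31], [0.14, -0.91, -0.34], [0, 0, 0], [0, 0, 0]]' --rotation '[[-0.36, 0, 0], [-0.36, 0, 0], [-0.36, 0, 0], [-0.36, 0, 0], [-0.36, 0, 0], [-0.36, 0, 0], [0, 0, 0], [0, 0, 0]]'

```text
clock: 17.5
position: [0.5616, 0.1495, 0.2088]
tool_rot: [-0.218, 1.546, 3.102]
force: [1.1, -0.7, 0.1]
grip_width: 0.0852
```

```bash
python3 - <<'E'
from h import *
im,p=grab('wrist'); cv2.imwrite('pics/w9.png',im)
for v in (50,60,70):
    G=recess(im,p,.05,(.62,.186),vmax=v)
    if G: plan([G[0],G[1],.095],yaw=G[2]+90)
E
```

```text
recess: only 3 [[0.57766248 0.20087328]
 [0.58365143 0.15916655]
 [0.57612061 0.20087912]]
recess: only 3 [[0.58365338 0.15915558]
 [0.57622736 0.20109015]
 [0.65791833 0.17160722]]
lid [0.6172 0.1864] yaw 9.78 sides 75.9 42.4 err 0.2
now [0.5616 0.1497 0.2089] tot rv deg [0.45 1.39 0.32] rows 5
dp [[0.75, -0.17, -0.43], [0.75, -0.17, -0.42], [0.75, -0.17, -0.42], [0.76, -0.18, -0.41], [0.76, -0.18, -0.41]] 
ro [0.015, 0.046, 0.011] (each)
```

>>> arm_command --delta_pos '[[0.7, -0.17, -0.43], [0.7, -0.17, -0.42], [0.75, -0.17, -0.42], [0.75, -0.18, -0.41], [0.7, -0.18, -0.41], [0, 0, 0]]' --rotation '[[0.015, 0.046, 0.01], [0.015, 0.046, 0.01], [0.015, 0.046, 0.01], [0.015, 0.046, 0.01], [0.015, 0.046, 0.01], [0, 0, 0]]'

```text
clock: 18.15
position: [0.6195, 0.1797, 0.0964]
tool_rot: [1.932, 1.568, -1.049]
force: [-1.4, 0.4, -1.1]
grip_width: 0.0854
```

```bash
python3 - <<'E'
from h import *
plan([.6172,.1864,.030],yaw=99.8)
E
```

```text
now [0.6195 0.1797 0.0964] tot rv deg [-0.61 -0.06 -0.15] rows 3
each [0.74, -0.08, 0.01] [-0.034, -0.003, -0.008]
```

>>> arm_command --delta_pos '[[0.3, -0.24, 0.03], [0.5, 0, 0], [0.6, 0, 0], [0.6, 0, 0]]' --rotation '[[-0.1, -0.01, -0.02], [0, 0, 0], [0, 0, 0], [0, 0, 0]]'

```text
clock: 18.55
position: [0.6182, 0.1849, 0.0374]
tool_rot: [3.092, 1.566, 0.119]
force: [0.9, 0.5, -0.5]
grip_width: 0.0851
```

```bash
python3 - <<'E'
from h import *
print(monitor.observe()['force']);plan([.6172,.1864,.028],yaw=99.8)
E
```

```text
[ 0.94979697  0.53152222 -0.47946741]
now [0.6182 0.1849 0.0374] tot rv deg [-0.12 -0.25 -0.01] rows 1
each [0.31, -0.06, 0.03] [-0.019, -0.042, -0.002]
```

>>> arm_command --delta_pos '[[0.3, -0.05, 0.03], [0, 0, 0], [0, 0, 0], [0, 0, 0], [0, 0, 0]]' --rotation '[[-0.02, -0.04, 0], [0, 0, 0], [0, 0, 0], [0, 0, 0], [0, 0, 0]]' --gripper 1 --grip_force 50

```text
clock: 19.05
position: [0.6157, 0.1851, 0.0273]
tool_rot: [0.351, 1.569, -2.62]
force: [-0.2, 1.0, -3.1]
grip_width: 0.0653
```

>>> arm_command --delta_pos '[[-0.4, 0, 0], [-0.8, 0, 0], [-0.9, 0, 0], [-0.9, 0, 0], [-0.9, 0, 0], [-0.9, 0, 0], [-0.9, 0, 0], [-0.9, 0, 0], [-0.9, 0, 0], [0, 0, 0]]' --rotation '[[0, 0, 0], [0, 0, 0], [0, 0, 0], [0, 0, 0], [0, 0, 0], [0, 0, 0], [0, 0, 0], [0, 0, 0], [0, 0, 0], [0, 0, 0]]'

```text
clock: 20.05
position: [0.6152, 0.185, 0.2724]
tool_rot: [-3.071, 1.566, 0.242]
force: [1.0, 1.3, -2.9]
grip_width: 0.0654
```

```bash
python3 - <<'E'
from h import *
im,p=grab('wrist'); s=monitor.observe()
o=held(im,p,s) or held(im,p,s,vmax=55); print(s['force'])
cv2.imwrite('pics/w10.png',im)
if o: planbox(o,(.4608,-.3213,-25.9),.265)
E
```

```text
held centre [0.6168 0.1857] yaw 9.8 tool fwd yaw 9.82 fwd/jaw off mm [ 2.3 -0.6] tcp over box origin 0.025
[-0.57707798  0.19663056 -3.25642616]
tcp target [ 0.4585 -0.3208] 0.265
now [0.6146 0.1847 0.2705] tot rv deg [ 3.57e+01 -1.30e-01  3.00e-02] rows 18
dp [[0.01, 0.87, 0.44], [0.01, 0.89, 0.41], [0.01, 0.9, 0.38], [0.01, 0.91, 0.35], [0.01, 0.93, 0.32], [0.01, 0.94, 0.29], [0.01, 0.95, 0.26], [0.01, 0.95, 0.22], [0.01, 0.96, 0.19], [0.01, 0.97, 0.16], [0.01, 0.97, 0.12], [0.01, 0.98, 0.09], [0.01, 0.98, 0.05], [0.01, 0.98, 0.02], [0.01, 0.98, -0.01], [0.01, 0.98, -0.05], [0.01, 0.98, -0.08], [0.01, 0.97, -0.11]] 
ro [0.331, -0.001, 0.0] (each)
```

>>> arm_command --delta_pos '[[0, 0.87, 0.44], [0, 0.89, 0.41], [0, 0.9, 0.38], [0, 0.91, 0.35], [0, 0.93, 0.32], [0, 0.94, 0.29], [0, 0.95, 0.26], [0, 0.95, 0.22], [0, 0.96, 0.19]]' --rotation '[[0.33, 0, 0], [0.33, 0, 0], [0.33, 0, 0], [0.33, 0, 0], [0.33, 0, 0], [0.33, 0, 0], [0.33, 0, 0], [0.33, 0, 0], [0.33, 0, 0]]'

```text
clock: 21.0
position: [0.5278, -0.0731, 0.2646]
tool_rot: [-0.023, 1.563, 2.974]
force: [1.2, 0.2, -3.6]
grip_width: 0.0655
```

>>> arm_command --delta_pos '[[0, 0.97, 0.16], [0, 0.97, 0.12], [0, 0.98, 0.09], [0, 0.98, 0.05], [0, 0.98, 0.02], [0, 0.98, -0.01], [0, 0.98, -0.05], [0, 0.98, -0.08], [0, 0, 0], [0, 0, 0]]' --rotation '[[0.33, 0, 0], [0.33, 0, 0], [0.33, 0, 0], [0.33, 0, 0], [0.33, 0, 0], [0.33, 0, 0], [0.33, 0, 0], [0.33, 0, 0], [0, 0, 0], [0, 0, 0]]'

```text
clock: 22.0
position: [0.4442, -0.3085, 0.259]
tool_rot: [0.237, 1.551, 2.94]
force: [0.5, 0.3, -3.5]
grip_width: 0.0653
```

```bash
python3 - <<'E'
from h import *
im,p=grab('wrist'); s=monitor.observe()
o=held(im,p,s) or held(im,p,s,vmax=55)
planbox(o or (.0023,-.0006,0),(.4608,-.3213,-25.9),.215)
E
```

```text
held centre [ 0.4461 -0.309 ] yaw -25.24 tool fwd yaw -25.13 fwd/jaw off mm [ 1.9 -0.5] tcp over box origin 0.0279
tcp target [ 0.4588 -0.3209] 0.215
now [ 0.4441 -0.3086  0.259 ] tot rv deg [ 0.66  1.08 -0.29] rows 2
dp [[0.73, 0.08, -0.32], [0.73, 0.08, -0.32]] 
ro [0.055, 0.09, -0.024] (each)
```

>>> arm_command --delta_pos '[[0.3, 0.08, -0.3], [0.5, 0.08, -0.3], [0.5, 0, 0], [0, 0, 0], [0, 0, 0]]' --rotation '[[0.055, 0.09, -0.024], [0.055, 0.09, -0.024], [0, 0, 0], [0, 0, 0], [0, 0, 0]]'

```text
clock: 22.55
position: [0.4614, -0.3182, 0.2164]
tool_rot: [-2.321, 1.568, 0.376]
force: [0.1, -0.6, -2.9]
grip_width: 0.0653
```

```bash
python3 - <<'E'
from h import *
im,p=grab('wrist'); s=monitor.observe()
o=held(im,p,s) or held(im,p,s,vmax=55)
planbox(o or (.002,-.0006,0),(.4608,-.3213,-25.9),.198)
E
```

```text
held centre [ 0.4634 -0.3189] yaw -25.5 tool fwd yaw -25.5 fwd/jaw off mm [ 2.2 -0.1] tcp over box origin 0.0248
tcp target [ 0.4587 -0.3204] 0.198
now [ 0.4613 -0.3181  0.2164] tot rv deg [ 0.4  -0.09  0.11] rows 1
each [0.61, 0.11, 0.04] [0.066, -0.016, 0.018]
```

>>> arm_command --delta_pos '[[0.25, 0.11, 0.05], [0.3, 0, 0], [0, 0, 0]]' --rotation '[[0.066, -0.02, 0.02], [0, 0, 0], [0, 0, 0]]'

```text
clock: 22.9
position: [0.4589, -0.3205, 0.1997]
tool_rot: [2.839, 1.569, -0.755]
force: [0.1, 0.1, -4.3]
grip_width: 0.0649
```

```bash
python3 - <<'E'
from h import *
im,p=grab('wrist'); s=monitor.observe()
o=held(im,p,s) or held(im,p,s,vmax=55)
planbox((.0021,-.0004,0),(.4608,-.3213,-25.9),.186)
E
```

```text
held centre [ 0.461  -0.3212] yaw -25.93 tool fwd yaw -25.91 fwd/jaw off mm [ 1.9 -0.3] tcp over box origin 0.0254
tcp target [ 0.4587 -0.3207] 0.186
now [ 0.4591 -0.3207  0.2002] tot rv deg [-0.01 -0.1  -0.03] rows 1
each [0.47, 0.01, 0.01] [-0.001, -0.017, -0.004]
```

Aligned; lower to about 0.186.

>>> arm_command --delta_pos '[[0.08, 0, 0.01], [0.08, 0, 0], [0.08, 0, 0], [0.08, 0, 0], [0.05, 0, 0]]' --rotation '[[0, -0.02, 0], [0, 0, 0], [0, 0, 0], [0, 0, 0], [0, 0, 0]]'

```text
clock: 23.45
position: [0.4591, -0.3208, 0.189]
tool_rot: [2.582, 1.57, -1.012]
force: [0.2, -0.1, -3.5]
grip_width: 0.0652
```

>>> arm_command --delta_pos '[[0.05, 0, 0], [0.03, 0, 0]]' --rotation '[[0, 0, 0], [0, 0, 0]]'

```text
clock: 23.65
position: [0.4591, -0.3208, 0.1863]
tool_rot: [2.49, 1.57, -1.104]
force: [-0.1, 0.5, -3.3]
grip_width: 0.0654
```

>>> arm_command --delta_pos '[[0.03, 0, 0], [0.03, 0, 0]]' --rotation '[[0, 0, 0], [0, 0, 0]]'

```text
clock: 23.85
position: [0.4594, -0.321, 0.1859]
tool_rot: [2.834, 1.569, -0.76]
force: [-6.6, 5.1, 21.3]
grip_width: 0.0656
```

>>> arm_command --delta_pos '[[0, 0, 0], [0, 0, 0], [0, 0, 0], [0, 0, 0], [0, 0, 0]]' --rotation '[[0, 0, 0], [0, 0, 0], [0, 0, 0], [0, 0, 0], [0, 0, 0]]' --gripper -1

```text
clock: 24.35
position: [0.46, -0.3213, 0.1868]
tool_rot: [2.961, 1.567, -0.633]
force: [-0.8, -1.0, 0.3]
grip_width: 0.0852
```

>>> arm_command --delta_pos '[[-0.5, 0, 0], [-0.9, 0, 0], [-0.9, 0, 0], [-0.9, 0, 0], [-0.9, 0, 0], [-0.9, 0, 0], [0, 0, 0], [0, 0, 0]]' --rotation '[[0, 0, 0], [0, 0, 0], [0, 0, 0], [0, 0, 0], [0, 0, 0], [0, 0, 0], [0, 0, 0], [0, 0, 0]]'

```text
clock: 25.15
position: [0.459, -0.3207, 0.3417]
tool_rot: [2.862, 1.569, -0.732]
force: [0.2, -0.8, -0.7]
grip_width: 0.0856
```

```bash
python3 - <<'E'
from h import *
im,p=grab('wrist'); s=monitor.observe()
print(s['position'])
for v in(45,55,65,75): recess(im,p,.21,(.461,-.321),vmax=v)
plan([.55,.015,.27],yaw=90)
E
```

```text
[ 0.45905954 -0.32073979  0.34171577]
lid [ 0.4611 -0.3213] yaw -26.54 sides 76.0 42.0 err 0.2
lid [ 0.4609 -0.3213] yaw -26.56 sides 75.9 42.0 err 0.3
lid [ 0.4609 -0.3214] yaw -26.42 sides 75.8 42.1 err 0.3
lid [ 0.4609 -0.3213] yaw -26.09 sides 75.7 42.2 err 0.1
now [ 0.4591 -0.3207  0.3417] tot rv deg [-25.92  -0.1   -0.05] rows 12
dp [[0.2, -0.95, 0.18], [0.2, -0.96, 0.14], [0.2, -0.96, 0.11], [0.2, -0.96, 0.07], [0.2, -0.97, 0.04], [0.2, -0.97, -0.0], [0.2, -0.97, -0.04], [0.2, -0.96, -0.07], [0.2, -0.96, -0.11], [0.2, -0.96, -0.15], [0.2, -0.95, -0.18], [0.2, -0.94, -0.22]] 
ro [-0.36, -0.001, -0.001] (each)
```

The tower is complete: lid at (.461,-.321) at height .21, with 76 × 42 mm recess spacing. Now the cup.

>>> arm_command --delta_pos '[[0, -0.95, 0.18], [0.2, -0.96, 0.14], [0.2, -0.96, 0.11], [0.2, -0.96, 0.07], [0.2, -0.97, 0.04], [0.2, -0.97, 0], [0.2, -0.97, -0.04], [0.2, -0.96, -0.07], [0.2, -0.96, -0.11], [0.2, -0.96, -0.15]]' --rotation '[[-0.36, 0, 0], [-0.36, 0, 0], [-0.36, 0, 0], [-0.36, 0, 0], [-0.36, 0, 0], [-0.36, 0, 0], [-0.36, 0, 0], [-0.36, 0, 0], [-0.36, 0, 0], [-0.36, 0, 0]]'

```text
clock: 26.2
position: [0.5321, -0.0333, 0.2764]
tool_rot: [0.059, 1.56, 3.133]
force: [0.5, -0.7, 0.0]
grip_width: 0.0855
```

>>> arm_command --delta_pos '[[0.2, -0.95, -0.18], [0.2, -0.94, -0.22], [0, 0, 0], [0, 0, 0]]' --rotation '[[-0.36, 0, 0], [-0.36, 0, 0], [0, 0.1, 0], [0, 0.1, 0]]'

```text
clock: 26.6
position: [0.5456, 0.0293, 0.2589]
tool_rot: [-2.75, 1.566, 0.409]
force: [0.1, -1.2, 0.3]
grip_width: 0.0851
```

```bash
python3 - <<'E'
from h import *
im,p=grab('wrist'); s=monitor.observe(); print(s['position'],s['clock'])
cv2.imwrite('pics/w11.png',im)
for b in blobs(im,((15,20,110),(40,110,255)),100):
    w=cast(b.reshape(-1,2),.08,p); (x,y),r=cv2.minEnclosingCircle(np.float32(w*1000)); print(b.reshape(-1,2).mean(0).round(),x,y,r)
E
```

```text
[0.54541936 0.02937209 0.25897578] 26.65
[297. 102.] 641.3812866210938 18.760940551757812 30.84006690979004
```

View pics/w11.png

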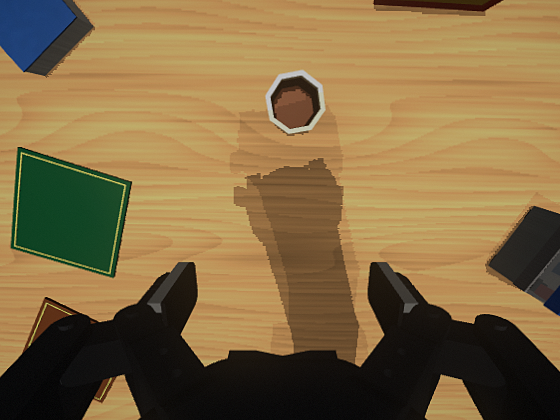

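The cup is at (297,102), mouth-up and well clear. The green mat corners are at (20,148), (131,181), (113,276) and (12,247). Get the cup's flat angles, the mat pose and the joint state.

```bash
cat >> h.py <<'E'
def cupfit(im,p,z=.08,hsv=((15,20,110),(40,110,255))):
    out=[]
    for b in blobs(im,hsv,150):
        w=cast(cv2.convexHull(b).reshape(-1,2),z,p)*1000; (x,y),r=cv2.minEnclosingCircle(np.float32(w))
        if 27<r<34:
            v=np.exp; best=max(np.arange(0,45,.5),key=lambda t:-sum(np.ptp(w@np.array([np.cos(np.radians(t+k)),np.sin(np.radians(t+k))])) for k in(0,45,90,135)))
            print('cup',round(x/1000,4),round(y/1000,4),'r',round(r,1),'flat normal at',best,'+45k'); out.append((x/1000,y/1000,best))
    return out
E
python3 - <<'E'
from h import *
im=cv2.imread('pics/w11.png'); p=optics.camera_params('wrist'); s=monitor.observe()
cupfit(im,p); print('q',s['qpos'].round(3))
for b in blobs(im,((55,80,30),(90,255,160)),3000): print('mat',np.round(rect(b,.004,p),4))
plan([.641,.0188,.14],yaw=0)
E
```

```text
cup 0.6413 0.0189 r 30.9 flat normal at 10.5 +45k
q [ 0.012  0.386 -0.23   1.79   0.102  0.972 -1.812]
mat [  0.4944   0.3275 150.6462 150.4566  72.7012]
now [0.5454 0.0294 0.259 ] tot rv deg [-89.02  -0.33  -0.14] rows 15
dp [[0.27, 0.03, -0.21], [0.27, 0.05, -0.21], [0.27, 0.07, -0.2], [0.27, 0.09, -0.19], [0.27, 0.11, -0.18], [0.26, 0.13, -0.17], [0.26, 0.15, -0.16], [0.26, 0.16, -0.14], [0.26, 0.17, -0.12], [0.26, 0.19, -0.1], [0.26, 0.2, -0.08], [0.26, 0.2, -0.06], [0.26, 0.21, -0.04], [0.26, 0.21, -0.02], [0.26, 0.21, 0.0]] 
ro [-0.989, -0.004, -0.002] (each)
```

```bash
python3 - <<'E'
from h import *
plan([.641,.0188,.15],yaw=10.5)
E
```

```text
now [0.5454 0.0294 0.259 ] tot rv deg [80.48 -0.16  0.31] rows 14
dp [[0.26, 0.03, -0.23], [0.26, 0.01, -0.23], [0.26, -0.02, -0.23], [0.26, -0.04, -0.22], [0.26, -0.06, -0.22], [0.26, -0.08, -0.21], [0.26, -0.1, -0.2], [0.26, -0.12, -0.19], [0.26, -0.14, -0.18], [0.26, -0.16, -0.16], [0.26, -0.18, -0.15], [0.26, -0.19, -0.13], [0.26, -0.2, -0.11], [0.26, -0.21, -0.09]] 
ro [0.958, -0.002, 0.004] (each)
```

>>> arm_command --delta_pos '[[0, 0, 0], [0, 0, 0], [0, 0, 0], [0, 0, 0], [0, 0, 0], [0, 0, 0], [0, 0, 0], [0, 0, 0], [0, 0, 0], [0, 0, 0]]' --rotation '[[-1, 0, 0], [-1, 0, 0], [-1, 0, 0], [-1, 0, 0], [-1, 0, 0], [-1, 0, 0], [-1, 0, 0], [-1, 0, 0], [-1, 0, 0], [-1, 0, 0]]'

```text
clock: 27.65
position: [0.5429, 0.0175, 0.2584]
tool_rot: [1.561, 1.566, -0.494]
force: [-0.0, 0.2, -0.2]
grip_width: 0.0853
```

>>> arm_command --delta_pos '[[0, 0, 0], [0, 0, 0], [0, 0, 0], [0, 0, 0], [0, 0, 0], [0, 0, 0], [0, 0, 0]]' --rotation '[[-1, 0, 0], [-1, 0, 0], [-1, 0, 0], [-1, 0, 0], [-1, 0, 0], [-1, 0, 0], [0, 0, 0]]'

```text
clock: 28.35
position: [0.5411, 0.0084, 0.258]
tool_rot: [0.408, 1.564, -1.003]
force: [0.0, -0.1, -0.4]
grip_width: 0.0856
```

```bash
python3 - <<'E'
from h import *
im,p=grab('wrist');cupfit(im,p);print(monitor.observe()['qpos'].round(3))
plan([.641,.0188,.11],yaw=10.5)
E
```

```text
cup 0.6417 0.0188 r 30.9 flat normal at 10.0 +45k
[ 0.318  0.424 -0.597  1.789  0.285  1.012 -0.235]
now [0.541  0.0083 0.258 ] tot rv deg [-1.57  0.39 -0.16] rows 6
dp [[0.82, 0.56, 0.02], [0.82, 0.56, 0.03], [0.82, 0.56, 0.03], [0.82, 0.56, 0.03], [0.82, 0.56, 0.04], [0.82, 0.56, 0.04]] 
ro [-0.044, 0.011, -0.004] (each)
```

>>> arm_command --delta_pos '[[0.82, 0.56, 0.03], [0.82, 0.56, 0.03], [0.82, 0.56, 0.03], [0.82, 0.56, 0.03], [0.82, 0.56, 0.03], [0.82, 0.56, 0.03], [0, 0, 0]]' --rotation '[[-0.04, 0.01, 0], [-0.04, 0.01, 0], [-0.04, 0.01, 0], [-0.04, 0.01, 0], [-0.04, 0.01, 0], [-0.04, 0.01, 0], [0, 0, 0]]'

```text
clock: 29.1
position: [0.6459, 0.013, 0.1059]
tool_rot: [0.731, 1.564, -0.691]
force: [-1.6, -0.3, 0.0]
grip_width: 0.0855
```

```bash
python3 - <<'E'
from h import *
plan([.6415,.0188,.053],yaw=10.3)
E
```

```text
now [0.6459 0.013  0.1059] tot rv deg [-1.75  0.31 -0.27] rows 2
dp [[0.88, -0.06, -0.11], [0.88, -0.06, -0.11]] 
ro [-0.146, 0.026, -0.022] (each)
```

>>> arm_command --delta_pos '[[0.1, -0.12, -0.22], [0.6, 0, 0], [0.7, 0, 0], [0.3, 0, 0]]' --rotation '[[-0.3, 0.05, -0.04], [0, 0, 0], [0, 0, 0], [0, 0, 0]]'

```text
clock: 29.5
position: [0.6407, 0.0187, 0.0549]
tool_rot: [1.304, 1.568, -0.089]
force: [-0.5, 0.6, 0.4]
grip_width: 0.0854
```

```bash
python3 - <<'E'
from h import *
print(monitor.observe()['force']);plan([.6415,.0188,.053],yaw=10.3)
E
```

```text
[-0.54881304  0.57647989  0.44770364]
now [0.6407 0.0187 0.0549] tot rv deg [-0.15  0.05 -0.18] rows 1
each [0.06, 0.02, 0.0] [-0.025, 0.008, -0.03]
```

Close on the cup, lift, and move a little toward the robot.

>>> arm_command --delta_pos '[[0, 0.02, 0], [0, 0, 0], [0, 0, 0], [0, 0, 0], [0, 0, 0], [0, 0, 0]]' --rotation '[[0, 0, 0], [0, 0, 0], [0, 0, 0], [0, 0, 0], [0, 0, 0], [0, 0, 0]]' --gripper 1 --grip_force 40

```text
clock: 30.1
position: [0.6414, 0.0185, 0.0566]
tool_rot: [1.259, 1.566, -0.136]
force: [0.4, -0.9, -1.1]
grip_width: 0.0556
```

>>> arm_command --delta_pos '[[-0.4, 0, 0], [-0.8, 0, 0], [-0.8, 0, 0], [-0.8, -0.5, 0], [-0.8, -0.8, 0], [-0.8, -0.8, 0], [-0.8, -0.8, 0], [0, -0.6, 0], [0, 0, 0]]' --rotation '[[0, 0, 0], [0, 0, 0], [0, 0, 0], [0, 0, 0], [0, 0, 0], [0, 0, 0], [0, 0, 0], [0, 0, 0], [0, 0, 0]]'

```text
clock: 31.0
position: [0.5333, 0.0005, 0.2248]
tool_rot: [1.164, 1.562, -0.23]
force: [1.1, -0.0, -0.4]
grip_width: 0.0553
```

```bash
python3 - <<'E'
from h import *
s=monitor.observe();print(s['grip_width'],s['qpos'].round(3),s['force'],Ro.from_euler('xyz',s['tool_rot']).as_matrix().round(2).tolist())
E
```

```text
0.05530824161703071 [ 0.336  0.451 -0.6    1.848  0.317  0.93  -0.23 ] [ 1.09070154 -0.01627593 -0.38366706] [[0.01, 0.98, 0.18], [-0.0, 0.18, -0.98], [-1.0, 0.01, 0.0]]
```

Test tilt: 30° about the jaw axis.

>>> arm_command --delta_pos '[[0, 0, 0], [0, 0, 0], [0, 0, 0], [0, 0, 0], [0, 0, 0]]' --rotation '[[0, 1, 0], [0, 1, 0], [0, 1, 0], [0, 1, 0], [0, 1, 0]]'

```text
clock: 31.5
position: [0.5362, 0.005, 0.2319]
tool_rot: [3.102, 1.036, 1.723]
force: [-1.1, -0.2, -1.5]
grip_width: 0.0553
```

```bash
python3 - <<'E'
from h import *
s=monitor.observe();print(s['position'],s['qpos'].round(3),Ro.from_euler('xyz',s['tool_rot']).as_matrix().round(2).tolist())
E
```

```text
[0.53615269 0.00499012 0.23186576] [ 0.72   0.638 -0.816  1.745 -0.094  1.013  0.239] [[-0.08, 0.98, 0.17], [0.5, 0.19, -0.84], [-0.86, 0.02, -0.51]]
```

q5 decreases this way, so the other side has the room. Tilt the opposite way.

>>> arm_command --delta_pos '[[0, 0, 0], [0, 0, 0], [0, 0, 0], [0, 0, 0], [0, 0, 0], [0, 0, 0], [0, 0, 0], [0, 0, 0], [0, 0, 0], [0, 0, 0]]' --rotation '[[0, -1, 0], [0, -1, 0], [0, -1, 0], [0, -1, 0], [0, -1, 0], [0, -1, 0], [0, -1, 0], [0, -1, 0], [0, -1, 0], [0, -1, 0]]'

```text
clock: 32.5
position: [0.543, -0.0025, 0.2353]
tool_rot: [0.061, 1.031, -1.349]
force: [-0.1, -0.3, -1.7]
grip_width: 0.0555
```

>>> arm_command --delta_pos '[[0, 0, 0], [0, 0, 0], [0, 0, 0], [0, 0, 0]]' --rotation '[[0, -1, 0], [0, -1, 0], [0, -1, 0], [0, -1, 0]]'

```text
clock: 32.9
position: [0.5458, 0.0016, 0.2391]
tool_rot: [0.05, 0.596, -1.369]
force: [0.2, -0.8, -2.2]
grip_width: 0.0559
```

```bash
python3 - <<'E'
from h import *
s=monitor.observe();print(s['position'],s['qpos'].round(3),Ro.from_euler('xyz',s['tool_rot']).as_matrix().round(2).tolist())
plan([.53,.0,.15],pitch=20,head=-80)
E
```

```text
[0.54575041 0.00160879 0.2390932 ] [-0.378  0.622 -0.287  1.886  1.014  1.432 -1.087] [[0.17, 0.98, 0.06], [-0.81, 0.17, -0.56], [-0.56, 0.04, 0.83]]
now [0.5458 0.0016 0.2391] tot rv deg [ -2.18 -14.15  -1.01] rows 4
dp [[0.41, -0.16, -0.61], [0.37, -0.15, -0.64], [0.33, -0.15, -0.66], [0.29, -0.14, -0.68]] 
ro [-0.091, -0.59, -0.042] (each)
```

>>> arm_command --delta_pos '[[0.41, -0.16, -0.61], [0.37, -0.15, -0.64], [0.33, -0.15, -0.66], [0.29, -0.14, -0.68], [0.3, 0, -0.7], [0, 0, 0]]' --rotation '[[-0.09, -0.6, -0.04], [-0.09, -0.6, -0.04], [-0.09, -0.6, -0.04], [-0.09, -0.6, -0.04], [0, 0, 0], [0, 0, 0]]'

```text
clock: 33.5
position: [0.5329, 0.0047, 0.123]
tool_rot: [0.005, 0.333, -1.387]
force: [0.3, 0.4, -0.7]
grip_width: 0.0556
```

```bash
python3 - <<'E'
from h import *
s=monitor.observe();print(s['qpos'].round(3),s['force'],s['moment'])
plan([.53,.0,.053],pitch=18,head=-80)
t,q=grab('scene'); cv2.imwrite('pics/s2.png',cv2.resize(t[150:350,100:420],None,fx=2.4,fy=2.4))
E
```

```text
[-0.512  0.957 -0.205  1.871  1.109  1.529 -1.356] [ 0.3157245   0.40594293 -0.73923515] [ 1.20972152  0.2589169  -0.02863585]
now [0.5329 0.0047 0.123 ] tot rv deg [-0.13 -1.09 -0.5 ] rows 3
dp [[0.3, -0.05, -0.72], [0.29, -0.04, -0.72], [0.29, -0.04, -0.72]] 
ro [-0.007, -0.061, -0.028] (each)
```

View pics/s2.png

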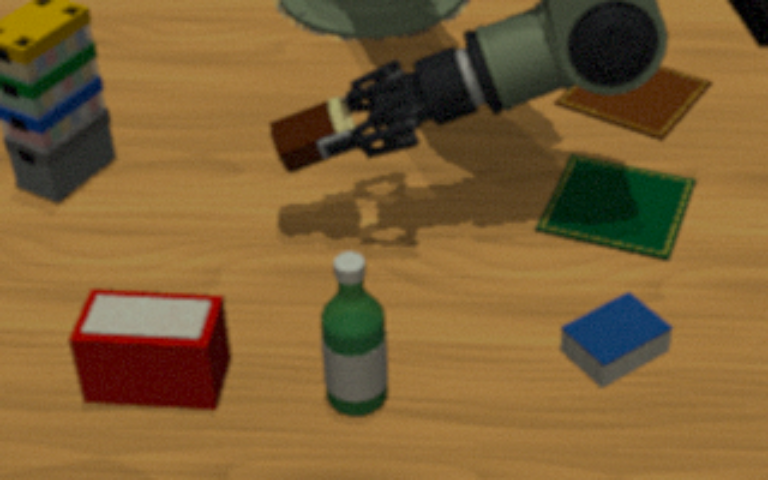

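The tower stands neat at (55,95). The cup is held near-horizontal at (310,130), and the wrist is well clear of the table. Lower it.

>>> arm_command --delta_pos '[[0.3, -0.05, -0.72], [0.29, -0.04, -0.72], [0.2, -0.04, -0.55], [0, 0, 0]]' --rotation '[[0, -0.06, -0.03], [0, -0.06, -0.03], [0, -0.06, -0.03], [0, 0, 0]]'

```text
clock: 33.95
position: [0.5335, 0.0032, 0.0644]
tool_rot: [0.013, 0.318, -1.396]
force: [0.0, -0.3, -1.3]
grip_width: 0.0554
```

```bash
python3 - <<'E'
from h import *
s=monitor.observe();print(s['force'])
plan([.53,.0,.040],pitch=18,head=-80)
E
```

```text
[ 0.03956767 -0.31190149 -1.31502095]
now [0.5335 0.0032 0.0644] tot rv deg [-0.75 -0.24 -0.04] rows 1
each [0.34, -0.14, -0.75] [-0.125, -0.04, -0.007]
```

>>> arm_command --delta_pos '[[0.06, 0, -0.19], [0.06, 0, -0.19], [0.03, 0, -0.08], [0, 0, 0]]' --rotation '[[-0.12, -0.04, 0], [0, 0, 0], [0, 0, 0], [0, 0, 0]]'

```text
clock: 34.35
position: [0.5355, 0.0042, 0.0534]
tool_rot: [0.006, 0.316, -1.394]
force: [0.4, -0.6, -1.1]
grip_width: 0.0556
```

>>> arm_command --delta_pos '[[0.02, 0, -0.07], [0.02, 0, -0.05], [0, 0, 0]]' --rotation '[[0, 0, 0], [0, 0, 0], [0, 0, 0]]'

```text
clock: 34.65
position: [0.5358, 0.0043, 0.0501]
tool_rot: [0.007, 0.316, -1.394]
force: [-0.6, 0.4, -1.0]
grip_width: 0.0559
```

>>> arm_command --delta_pos '[[0.03, 0, -0.1], [0.03, 0, -0.1], [0, 0, 0]]' --rotation '[[0, 0, 0], [0, 0, 0], [0, 0, 0]]'

```text
clock: 34.95
position: [0.5358, 0.0044, 0.0434]
tool_rot: [0.007, 0.316, -1.394]
force: [-0.6, 0.5, -1.1]
grip_width: 0.0557
```

>>> arm_command --delta_pos '[[0.02, 0, -0.05], [0.02, 0, -0.05]]' --rotation '[[0, 0, 0], [0, 0, 0]]'

```text
clock: 35.15
position: [0.536, 0.0046, 0.0419]
tool_rot: [0.008, 0.313, -1.393]
force: [-2.8, 9.1, 15.5]
grip_width: 0.0556
```

>>> arm_command --delta_pos '[[0, 0, 0], [0, 0, 0], [0, 0, 0], [0, 0, 0], [0, 0, 0]]' --rotation '[[0, 0, 0], [0, 0, 0], [0, 0, 0], [0, 0, 0], [0, 0, 0]]' --gripper -1

```text
clock: 35.65
position: [0.5361, 0.0045, 0.042]
tool_rot: [0.008, 0.312, -1.393]
force: [-0.5, 0.3, 1.0]
grip_width: 0.0852
```

>>> arm_command --delta_pos '[[-0.4, 0, 0.3], [-0.6, 0, 0.7], [-0.6, 0, 0.8], [-0.5, 0, 0.85], [-0.4, 0, 0.9], [-0.3, 0, 0.9], [-0.3, 0, 0.9], [-0.3, 0, 0.9], [-0.3, 0, 0.9]]' --rotation '[[0, 0, 0], [0, 0, 0], [0, 0, 0], [0, 0, 0], [0, 0, 0], [0, 0, 0], [0, 0, 0], [0, 0, 0], [0, 0, 0]]'

```text
clock: 36.55
position: [0.5242, 0.0491, 0.2923]
tool_rot: [0.003, 0.314, -1.393]
force: [0.3, 0.5, -0.7]
grip_width: 0.0855
```

```bash
python3 - <<'E'
from h import *
s=monitor.observe();print(s['position'],s['qpos'].round(3))
plan([.51,.02,.25],pitch=89,head=-80)
t,q=grab('scene'); cv2.imwrite('pics/s3.png',cv2.resize(t[150:350,100:420],None,fx=2.4,fy=2.4))
E
```

```text
[0.52422524 0.04912348 0.29232592] [-0.563  0.691 -0.239  1.827  1.013  1.73  -1.116]
now [0.5242 0.0491 0.2923] tot rv deg [ 4.000e-02  7.102e+01 -2.400e-01] rows 12
dp [[0.11, -0.05, -0.09], [0.11, -0.05, -0.08], [0.12, -0.05, -0.07], [0.13, -0.05, -0.05], [0.13, -0.05, -0.04], [0.14, -0.05, -0.03], [0.14, -0.05, -0.01], [0.14, -0.05, 0.0], [0.14, -0.05, 0.02], [0.13, -0.05, 0.03], [0.13, -0.05, 0.04], [0.13, -0.05, 0.06]] 
ro [0.001, 0.986, -0.003] (each)
```

View pics/s3.png

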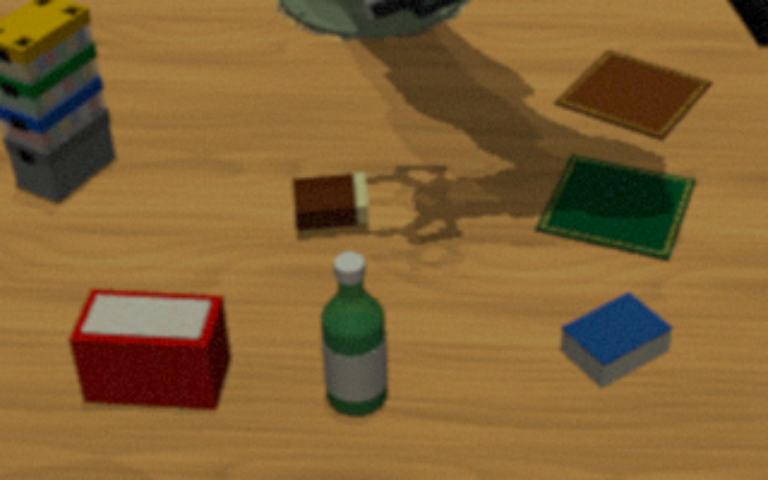

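The cup lies on a flat at (330,203), mouth (cream band) toward +y. Bring the tool upright again and look.

>>> arm_command --delta_pos '[[0.1, 0, 0], [0.1, 0, 0], [0.1, 0, 0], [0.1, 0, 0], [0.1, 0, 0], [0.1, 0, 0], [0.1, 0, 0.1], [0.1, 0, 0.2], [0.1, 0, 0.3], [0.1, 0, 0.4]]' --rotation '[[0, 1, 0], [0, 1, 0], [0, 1, 0], [0, 1, 0], [0, 1, 0], [0, 1, 0], [0, 1, 0], [0, 1, 0], [0, 1, 0], [0, 1, 0]]'

```text
clock: 37.6
position: [0.5311, 0.0133, 0.2967]
tool_rot: [0.124, 1.401, -1.252]
force: [1.1, 0.4, -0.6]
grip_width: 0.0851
```

>>> arm_command --delta_pos '[[0.1, 0, 0.7], [0.1, 0, 0.8], [0.1, 0, 0.5], [0, 0, 0], [0, 0, 0]]' --rotation '[[0, 1, 0], [0, 0.9, 0], [0, 0, 0], [0, 0, 0], [0, 0, 0]]'

```text
clock: 38.1
position: [0.5428, -0.0494, 0.2967]
tool_rot: [2.536, 1.521, 1.16]
force: [-0.3, 0.6, -0.0]
grip_width: 0.0856
```

```bash
python3 - <<'E'
from h import *
im,p=grab('wrist'); s=monitor.observe();print(s['position'],s['qpos'].round(3)); cv2.imwrite('pics/w12.png',im)
for nm,hsv in(('brown',((0,100,20),(13,255,150))),('cream',((15,20,110),(40,110,255)))):
    for b in blobs(im,hsv,150): print(nm,b.reshape(-1,2).mean(0).round(),np.round(rect(b,.04,p),4))
E
```

```text
[ 0.54277216 -0.04906259  0.2966697 ] [ 0.359  0.362 -0.462  1.745  0.132  1.05   0.057]
brown [279. 154.] [ 5.37000e-01 -3.10000e-03  7.08400e+01  5.54161e+01 -8.00028e+01]
brown [429. 255.] [ 7.825000e-01 -1.000000e-01  1.194915e+02  1.099039e+02 -3.137490e+01]
```

View pics/w12.png

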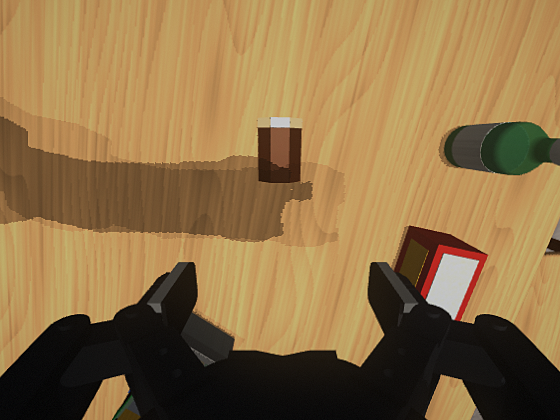

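The cup is at (279,150), cream mouth up in the image (+y), axis at 100°. I'll grasp 22 mm from the closed end.

```bash
python3 - <<'E'
from h import *
plan([.5394,-.0165,.11],yaw=10)
E
```

```text
now [ 0.5428 -0.0491  0.2967] tot rv deg [ 1.21 -2.37 -1.6 ] rows 7
dp [[0.89, -0.01, -0.12], [0.89, -0.01, -0.12], [0.89, -0.0, -0.13], [0.89, -0.0, -0.13], [0.89, 0.0, -0.14], [0.89, 0.0, -0.14], [0.89, 0.01, -0.15]] 
ro [0.029, -0.056, -0.038] (each)
```

>>> arm_command --delta_pos '[[0.85, 0, -0.12], [0.89, 0, -0.12], [0.89, 0, -0.13], [0.89, 0, -0.13], [0.89, 0, -0.14], [0.89, 0, -0.14], [0.7, 0, -0.15], [0, 0, 0]]' --rotation '[[0.03, -0.056, -0.04], [0.03, -0.056, -0.04], [0.03, -0.056, -0.04], [0.03, -0.056, -0.04], [0.03, -0.056, -0.04], [0.03, -0.056, -0.04], [0.03, -0.056, -0.04], [0, 0, 0]]'

```text
clock: 38.95
position: [0.5392, -0.0013, 0.1154]
tool_rot: [0.958, 1.567, -0.419]
force: [-0.1, -0.9, 0.4]
grip_width: 0.0856
```

```bash
python3 - <<'E'
from h import *
im,p=grab('wrist')
for b in blobs(im,((0,100,20),(13,255,150)),150): print(b.reshape(-1,2).mean(0).round(),np.round(rect(b,.04,p),4))
plan([.5394,-.0165,.026],yaw=10)
E
```

```text
[279. 229.] [ 5.37800e-01 -7.70000e-03  7.74081e+01  5.64227e+01 -7.97000e+01]
[531. 340.] [ 7.77800e-01 -6.29000e-02  7.53587e+01  2.37362e+01 -2.00118e+01]
[451. 400.] [ 0.7249 -0.1368 50.2238 16.3182 88.6598]
[183. 282.] [ 4.71100e-01 -6.20000e-02  2.47790e+01  1.14795e+01  6.47274e+01]
now [ 0.5398 -0.0016  0.1168] tot rv deg [ 1.1   0.13 -0.27] rows 4
each [0.76, -0.03, 0.12] [0.046, 0.006, -0.011]
```

>>> arm_command --delta_pos '[[0.2, -0.1, 0.5], [0.6, 0, 0], [0.8, 0, 0], [0.8, 0, 0], [0.4, 0, 0]]' --rotation '[[0.18, 0.02, -0.04], [0, 0, 0], [0, 0, 0], [0, 0, 0], [0, 0, 0]]'

```text
clock: 39.5
position: [0.5447, -0.0215, 0.0375]
tool_rot: [1.27, 1.559, -0.131]
force: [-0.4, 1.0, -0.8]
grip_width: 0.0852
```

```bash
python3 - <<'E'
from h import *
print(monitor.observe()['force']);plan([.5394,-.0165,.027],yaw=10)
E
```

```text
[-0.37145575  0.97526914 -0.81086003]
now [ 0.5447 -0.0215  0.0375] tot rv deg [-0.26  0.2  -0.65] rows 1
each [0.35, -0.15, -0.19] [-0.044, 0.034, -0.109]
```

>>> arm_command --delta_pos '[[0.3, -0.13, -0.15], [0, 0, 0]]' --rotation '[[-0.04, 0.03, -0.1], [0, 0, 0]]'

```text
clock: 39.7
position: [0.54, -0.0188, 0.0282]
tool_rot: [-0.401, 1.57, -1.799]
force: [-0.1, 0.4, 0.5]
grip_width: 0.0857
```

>>> arm_command --delta_pos '[[0, 0, 0], [0, 0, 0], [0, 0, 0], [0, 0, 0], [0, 0, 0], [0, 0, 0]]' --rotation '[[0, 0, 0], [0, 0, 0], [0, 0, 0], [0, 0, 0], [0, 0, 0], [0, 0, 0]]' --gripper 1

```text
clock: 40.3
position: [0.5418, -0.0192, 0.0316]
tool_rot: [1.201, 1.567, -0.198]
force: [0.7, 0.5, -2.0]
grip_width: 0.0553
```

>>> arm_command --delta_pos '[[-0.4, 0, 0], [-0.8, 0, 0], [-0.8, 0, 0], [-0.8, 0, 0], [-0.8, 0, 0], [-0.8, 0, 0], [-0.8, 0, 0], [0, 0, 0]]' --rotation '[[0, 0, 0], [0, 0, 0], [0, 0, 0], [0, 0, 0], [0, 0, 0], [0, 0, 0], [0, 0, 0], [0, 0, 0]]'

```text
clock: 41.1
position: [0.5401, -0.0184, 0.199]
tool_rot: [1.249, 1.567, -0.148]
force: [0.8, 0.5, -2.2]
grip_width: 0.0551
```

```bash
python3 - <<'E'
from h import *
s=monitor.observe();print(s['grip_width'],s['force'],s['qpos'].round(3))
plan([.48,.30,.24],pitch=89.9,head=-80)
plan([.4944,.3275,.22],pitch=10,head=-80)
E
```

```text
0.05513811950150308 [ 0.76483185  0.47087735 -2.2111229 ] [ 0.237  0.469 -0.42   1.858  0.247  0.861 -0.131]
now [ 0.5401 -0.0184  0.199 ] tot rv deg [-0.04 -0.02 -0.23] rows 11
each [-0.13, -0.01, -0.98] [-0.001, -0.0, -0.003]
now [ 0.5401 -0.0184  0.199 ] tot rv deg [ -0.19 -79.92  -0.16] rows 14
dp [[-0.05, 0.04, -0.83], [-0.13, 0.04, -0.82], [-0.21, 0.04, -0.8], [-0.29, 0.04, -0.78], [-0.37, 0.04, -0.75], [-0.44, 0.04, -0.7], [-0.51, 0.04, -0.66], [-0.57, 0.04, -0.6], [-0.63, 0.04, -0.54], [-0.68, 0.04, -0.48], [-0.72, 0.04, -0.41], [-0.76, 0.04, -0.33], [-0.79, 0.04, -0.26], [-0.81, 0.04, -0.18]] 
ro [-0.002, -0.951, -0.002] (each)
```

```bash
python3 - <<'E'
from h import *
plan([.49,.33,.25],pitch=89.9,head=-60)
E
```

```text
now [ 0.5401 -0.0184  0.199 ] tot rv deg [-2.004e+01  2.000e-02 -2.000e-01] rows 12
dp [[-0.14, 0.03, -0.98], [-0.14, 0.06, -0.98], [-0.14, 0.09, -0.97], [-0.14, 0.12, -0.97], [-0.14, 0.14, -0.97], [-0.14, 0.17, -0.96], [-0.14, 0.2, -0.96], [-0.14, 0.23, -0.95], [-0.14, 0.26, -0.94], [-0.14, 0.28, -0.94], [-0.14, 0.31, -0.93], [-0.14, 0.34, -0.92]] 
ro [-0.278, 0.0, -0.003] (each)
```

>>> arm_command --delta_pos '[[-0.14, 0.03, -0.98], [-0.14, 0.06, -0.98], [-0.14, 0.09, -0.97], [-0.14, 0.12, -0.97], [-0.14, 0.14, -0.97], [-0.14, 0.17, -0.96], [-0.14, 0.2, -0.96], [-0.14, 0.23, -0.95], [-0.14, 0.26, -0.94], [-0.14, 0.28, -0.94]]' --rotation '[[-0.28, 0, 0], [-0.28, 0, 0], [-0.28, 0, 0], [-0.28, 0, 0], [-0.28, 0, 0], [-0.28, 0, 0], [-0.28, 0, 0], [-0.28, 0, 0], [-0.28, 0, 0], [-0.28, 0, 0]]'

```text
clock: 42.1
position: [0.4933, 0.277, 0.2423]
tool_rot: [-0.054, 1.565, -1.153]
force: [0.7, -0.2, -1.0]
grip_width: 0.0555
```

>>> arm_command --delta_pos '[[-0.14, 0.31, -0.93], [-0.14, 0.34, -0.92], [0, 0, 0], [0, 0, 0], [0, 0, 0], [0, 0, 0], [0, 0, 0], [0, 0, 0], [0, 0, 0], [0, 0, 0]]' --rotation '[[-0.28, 0, 0], [-0.28, 0, 0], [0, -1, 0], [0, -1, 0], [0, -1, 0], [0, -1, 0], [0, -1, 0], [0, -1, 0], [0, -1, 0], [0, -1, 0]]'

```text
clock: 43.1
position: [0.4821, 0.3398, 0.2535]
tool_rot: [0.006, 0.698, -1.031]
force: [0.6, -0.4, -1.6]
grip_width: 0.0553
```

```bash
python3 - <<'E'
from h import *
s=monitor.observe();print(s['grip_width'],s['qpos'].round(3))
plan([.4944,.3275,.22],pitch=10,head=-60)
E
```

```text
0.055256854108210275 [-0.886  0.694 -0.301  1.596  0.849  1.566 -0.965]
now [0.4821 0.3398 0.2535] tot rv deg [  0.05 -30.02  -0.76] rows 6
dp [[0.19, 0.02, -0.08], [0.18, 0.02, -0.1], [0.17, 0.02, -0.11], [0.16, 0.02, -0.13], [0.15, 0.02, -0.14], [0.14, 0.02, -0.16]] 
ro [0.002, -0.834, -0.021] (each)
```

>>> arm_command --delta_pos '[[0.19, 0.02, -0.08], [0.18, 0.02, -0.1], [0.17, 0.02, -0.11], [0.16, 0.02, -0.13], [0.15, 0.02, -0.14], [0.14, 0.02, -0.16], [0, 0, 0]]' --rotation '[[0, -0.9, -0.02], [0, -0.9, -0.02], [0, -0.9, -0.02], [0, -0.9, -0.02], [0, -0.9, -0.02], [0, -0.9, -0.02], [0, 0, 0]]'

```text
clock: 43.8
position: [0.491, 0.3291, 0.2173]
tool_rot: [-0.005, 0.108, -1.039]
force: [-0.5, 0.5, -1.8]
grip_width: 0.0554
```

```bash
python3 - <<'E'
from h import *
s=monitor.observe();print(s['grip_width'],s['qpos'].round(3))
plan([.4944,.3275,.085],pitch=5,head=-60)
t,q=grab('scene'); cv2.imwrite('pics/s4.png',cv2.resize(t[130:330,220:540],None,fx=2.4,fy=2.4))
E
```

```text
0.05539868835493474 [-1.084  1.011 -0.106  1.54   1.033  1.865 -1.116]
now [0.491  0.3291 0.2173] tot rv deg [ 0.34 -1.18 -0.44] rows 5
dp [[0.12, 0.02, -0.87], [0.11, 0.02, -0.88], [0.11, 0.02, -0.88], [0.1, 0.02, -0.88], [0.1, 0.02, -0.88]] 
ro [0.011, -0.039, -0.015] (each)
```

View pics/s4.png

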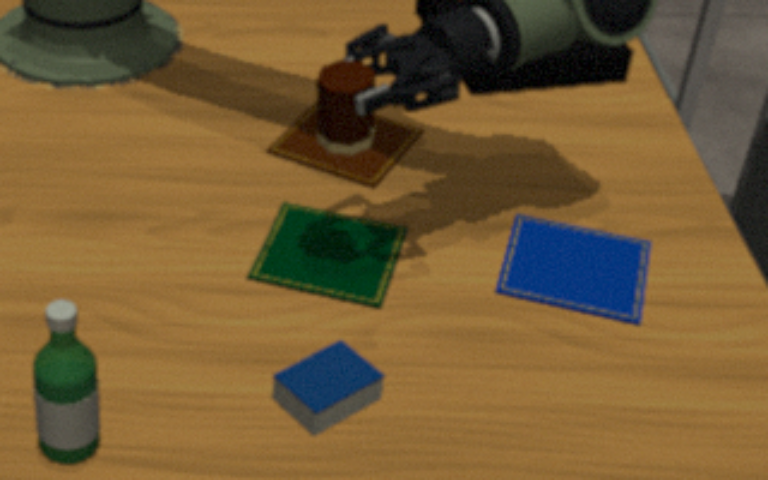

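The cup is mouth-down over the mat with clear space around it. Lower.

>>> arm_command --delta_pos '[[0.12, 0.02, -0.87], [0.11, 0.02, -0.88], [0.11, 0.02, -0.88], [0.1, 0.02, -0.88], [0.1, 0.02, -0.6], [0, 0, 0]]' --rotation '[[0.01, -0.03, -0.015], [0.01, -0.03, -0.015], [0.01, -0.03, -0.015], [0.01, -0.03, -0.015], [0.01, -0.03, -0.015], [0, 0, 0]]'

```text
clock: 44.45
position: [0.4969, 0.3315, 0.0961]
tool_rot: [0.012, 0.123, -1.051]
force: [-0.2, 1.8, -1.3]
grip_width: 0.0551
```

```bash
python3 - <<'E'
from h import *
s=monitor.observe();print(s['force'],s['qpos'].round(3))
plan([.4944,.3275,.068],pitch=4,head=-60)
E
```

```text
[-0.22641006  1.83343718 -1.30085423] [-1.074  1.208 -0.107  1.448  1.022  1.797 -1.228]
now [0.4969 0.3315 0.0961] tot rv deg [-0.7  -3.04  0.25] rows 1
dp [[0.19, -0.15, -0.92]] 
ro [-0.117, -0.506, 0.042] (each)
```

>>> arm_command --delta_pos '[[0.1, -0.14, -0.3], [0.05, 0, -0.3], [0, 0, -0.1], [0, 0, 0]]' --rotation '[[-0.1, -0.3, 0.04], [0, -0.2, 0], [0, 0, 0], [0, 0, 0]]'

```text
clock: 44.85
position: [0.495, 0.3283, 0.0768]
tool_rot: [0.005, 0.072, -1.048]
force: [0.1, -0.1, -2.2]
grip_width: 0.0548
```

>>> arm_command --delta_pos '[[0, 0, -0.1], [0, 0, -0.1], [0, 0, 0]]' --rotation '[[0, 0, 0], [0, 0, 0], [0, 0, 0]]'

```text
clock: 45.15
position: [0.495, 0.3292, 0.0713]
tool_rot: [0.006, 0.073, -1.048]
force: [0.6, 0.3, -1.3]
grip_width: 0.0553
```

>>> arm_command --delta_pos '[[0, 0, -0.08], [0, 0, -0.06], [0, 0, 0]]' --rotation '[[0, 0, 0], [0, 0, 0], [0, 0, 0]]'

```text
clock: 45.45
position: [0.4949, 0.3298, 0.0686]
tool_rot: [0.008, 0.071, -1.048]
force: [0.7, -0.1, -1.7]
grip_width: 0.0553
```

>>> arm_command --delta_pos '[[0, 0, -0.05], [0, 0, -0.05]]' --rotation '[[0, 0, 0], [0, 0, 0]]'

```text
clock: 45.65
position: [0.4947, 0.3302, 0.0681]
tool_rot: [0.009, 0.066, -1.049]
force: [-7.1, 2.9, 15.7]
grip_width: 0.0555
```

Contact at .068. Release and back off along the tool axis.

>>> arm_command --delta_pos '[[0, 0, 0], [0, 0, 0], [0, 0, 0], [0, 0, 0], [0, 0, 0], [0, 0, 0]]' --rotation '[[0, 0, 0], [0, 0, 0], [0, 0, 0], [0, 0, 0], [0, 0, 0], [0, 0, 0]]' --gripper -1

```text
clock: 46.25
position: [0.4949, 0.3302, 0.0679]
tool_rot: [0.01, 0.067, -1.049]
force: [-0.1, 0.1, -0.6]
grip_width: 0.0853
```

```bash
python3 - <<'E'
from h import *
s=monitor.observe();print(s['force'],s['position'],s['qpos'].round(3))
t,q=grab('scene'); cv2.imwrite('pics/s5.png',cv2.resize(t[130:330,220:540],None,fx=2.4,fy=2.4))
E
```

```text
[-0.12382758  0.06983056 -0.60673775] [0.49488934 0.33016632 0.06789872] [-1.091  1.284 -0.087  1.412  1.026  1.817 -1.249]
```

View pics/s5.png

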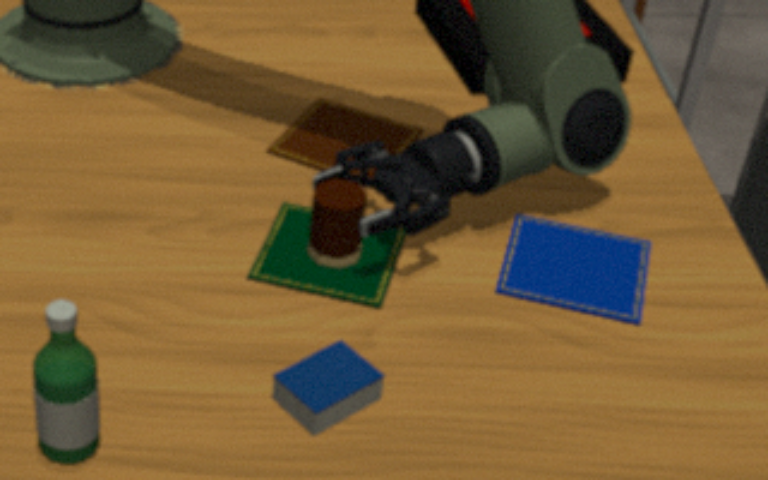

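The cup stands mouth-down (cream band at the bottom, (335,225)) in the middle of the green mat, with the fingers open. Retreat backward and up.

>>> arm_command --delta_pos '[[-0.3, 0, 0.02], [-0.6, 0, 0.05], [-0.8, 0, 0.05], [-0.8, 0, 0.1], [-0.8, 0, 0.2], [-0.5, 0, 0.7], [-0.2, 0, 0.9], [-0.2, 0, 0.9], [0, 0, 0.8], [0, 0, 0]]' --rotation '[[0, 0, 0], [0, 0, 0], [0, 0, 0], [0, 0, 0], [0, 0, 0], [0, 0, 0], [0, 0, 0], [0, 0, 0], [0, 0, 0], [0, 0, 0]]'

```text
clock: 47.3
position: [0.423, 0.4473, 0.1913]
tool_rot: [0.005, 0.075, -1.042]
force: [0.2, -0.1, -0.2]
grip_width: 0.0852
```

```bash
python3 - <<'E'
from h import *
s=monitor.observe();print(s['position'],s['clock'],s['force'])
t,q=grab('scene');u,r=grab('top')
cv2.imwrite('pics/fin.png',np.hstack([cv2.resize(t[130:330,60:440],(520,300)),cv2.resize(u[100:300,150:460],(280,300))]))
for n,im,p in(('scene',t,q),('top',u,r)):
    c,a=proj([[.461,-.321,.21],[.4944,.3275,.084]],p); print(n,'tower top px',c.round(),'cup top px',a.round())
    for b in blobs(im,((22,150,90),(35,255,255)),60):
        m=b.reshape(-1,2).mean(0); 
        if np.hypot(*(m-c))<40: print('yellow',m.round(),np.round(rect(b,.21,p),3))
    for b in blobs(im,((0,110,15),(13,255,150)),60):
        m=b.reshape(-1,2).mean(0)
        if np.hypot(*(m-a))<40: print('brown cup',m.round(),np.round(rect(b,.084,p),3))
E
```

```text
[0.42301401 0.44732974 0.19132772] 47.3 [ 0.17012597 -0.08437531 -0.22101349]
scene tower top px [114. 158.] cup top px [360. 210.]
yellow [112. 160.] [  0.476  -0.321 124.943  78.723 -24.478]
brown cup [363. 201.] [  0.456   0.319 283.095 131.31  -19.963]
top tower top px [444. 234.] cup top px [207. 233.]
yellow [444. 235.] [  0.461  -0.318 103.42   66.261 -26.603]
brown cup [206. 234.] [ 0.492  0.328 62.299 53.337 71.097]
```

View pics/fin.png

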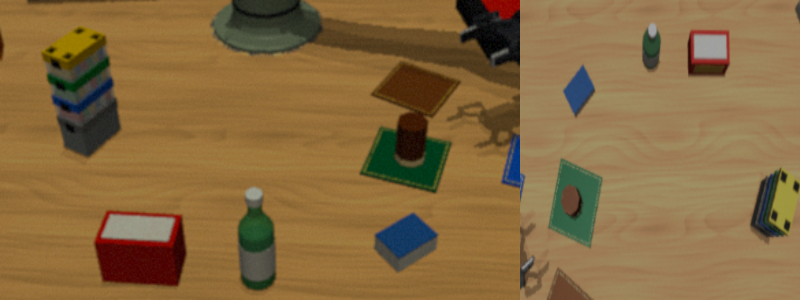

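The final view shows the tower straight at (80,90) and the cup mouth-down inside the green mat at (410,140). Bottle, display and card pile are untouched. Hand in.

```bash
python3 -c "
from workcell import bot
print(bot.job_done())"
```

```text
the job is handed in; nothing more can be done
None
```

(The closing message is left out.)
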